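Mark both ends of a bar in the pedal press

ROBOT

A 7-joint arm with a two-finger parallel gripper is mounted at the origin on the work surface. World frame = base frame: x ahead of the robot, y to its left, z up, the work surface at z = 0. Lengths are in m, angles in rad, forces in N, time in s.
With the tool pointing down it reaches from about 0.35 to 0.9 m from the base axis. Payload 8.1 kg.
Tool frame: the origin (TCP) lies at the very end of the fingers, on their centre line; the grasp point (between the pads) lies 19 mm behind it; z points along the fingers, y is the direction in which the jaws open and shut (so a half turn about z gives the same grasp; the last joint's range is limited). The gripper opens to 92 mm and grips with 3 to 60 N. Pads are 19 mm wide; open, the fingers measure 130 mm over their backs; the gripper's body (75 mm by 190 mm) begins 47 mm behind the grasp point.
Start: joints at [1.018, 0.434, 0.025, 1.573, -0.012, 1.134, -0.075], TCP at [0.272, -0.563, 0.227] pointing down, gripper open.
Joint ranges: [-2.62, 2.62], [-0.44, 2.09], [-1.27, 1.32], [0.08, 2.57], [-1.32, 4.46], [0.12, 2], [-2.74, 2.74]. Speed limits (rad/s): [2.22, 2.22, 3.01, 3.01, 3.14, 3.14, 3.14].

INTERFACE

Orientations are given as a rotation vector (axis times angle).
In Python, from cell import observe, get_image, sign_off gives the robot as it stands.
- The arm moves only by the tool arm_command, never from a script. Its argument "deltas" is a list of rows, each an object with "xyz": the shift along the tool's x, y, z in cm, a list of three; "turn": the turn about the tool's z in degrees; "jaw": the closure in counts, from 0 (fully open) to 255 (shut). A call has 1 to 5 rows; each row is the pose to reach, as a shift and turn from the pose measured when the call began, along the tool's axes at that moment; what a row does not reach only later rows make up. A row lasts 1/12 s, in which the tool goes at most 41.7 mm and 7.16 degrees, less where a joint would pass 70% of its speed; a pose out of reach is approached as far as the arm can. A call with a gripper value outside its range is refused whole. The fingers move at their own pace and stop on an object; "force" is the grip in N (left out, the last holds). Time passes only in rows, so rows that repeat a pose let the fingers close. It gives the time, the measured TCP pose, the force and the opening at its end, in the units of the state.
- observe(): the state, without advancing time (a new reading comes with each control period).
- get_image(name): name is "scene" or "top" or "wrist"; returns a dict with "frame" (480x640x3 uint8, red, green, blue), "depth" (480x640 float32, m along the optical axis (not along the pixel's ray), 0 where there is no reading), "camera_matrix" (3x3 intrinsics, pixels), "cam_to_world" (4x4, takes a point from camera to world coordinates). Camera axes: x right, y up, looking along -z (the intrinsics and any distortion apply to the point x, -y, -z); pixel columns grow to the right and rows downward; lengths in m; the calibration is good to about 2 mm. A picture is of the moment at which its call begins.
- sign_off(): hands the job in, once; it reports no verdict.
The state is a dict: "clock": time; "joints": joint angles; "dq": joint speeds; "joint_efforts": joint torques, N m; "position": TCP position; "ee_rot": TCP orientation; "force": force on the tool from outside, world axes, zero at the start; "ft_torque": the same for the moment, N m; "width": opening from 0.0 (shut) to 1.0 (fully open).
Only numpy, scipy, OpenCV 4.12 (cv2) and the standard library are available. Lean on these libraries where they do the work, as an engineer would, in place of code of your own. Each camera call takes 0.05 s, during which the arm holds its last target.

TASK

Mark both ends of the long yellow bar in the small air press: slide its half-round end fully home against the stop in the press channel, let go, press the pedal right down with the gripper and let it come up again. Then draw the bar out, lay it flat on the bench and let go, take it by its other end, and mark the square end in the same way. Leave the bar in the press, square end fully home, with the pedal up, and do not disturb the other things on the bench.

Things in the scene. Friction and masses are not known exactly. Their poses are not given: they have to be found in the camera images.
- bar_center (a point): Centre (half-way up) of the bar: a loose, hard yellow glass-fibre box profile lying flat, 200 mm long (x), 40 mm wide (y), 25 mm thick (z), 0.12 to 0.26 kg. Its +x end is half-round (radius 20 mm, seen from above), its -x end is cut square. It starts on the bench between press and pedal, half-round end away from the robot, turned up to 35 degrees; offcuts of the same stuff are shorter.
- bar_round (a point): Middle of the extreme tip of the bar's half-round end, 100 mm from its centre, half-way up; axes as the bar.
- bar_square (a point): Middle of the bar's square end face, 100 mm from its centre, half-way up; axes as the bar.
- press_stop (a point): On the floor of the press channel, at the middle of the foot of the stop face; axes of the press, a grey C-shaped frame 150 mm tall bolted to the bench. z up; -x points along the channel out of its mouth, roughly to the robot. The floor is 25 mm above the bench. The channel is 46 mm wide and roofed (underside 35 mm, top 47 mm above the floor) from the stop to the mouth, 95 mm.
- press_mouth (a point): Middle of the channel floor at its mouth, 95 mm out from the stop. Endwise through here is the only way in for the bar. Two flared cheeks, 22 mm high, opening to about 70 mm, guide it in; they end 115 mm from the stop. The floor goes on as a lip 34 mm wide to 132 mm from the stop; further out all is free. The frame's overhead arm and air cylinder reach out 65 mm from the stop.
- press_grip (a point): Where to hold a bar that is home: over the channel's middle line, 155 mm out from the stop, 37.5 mm above the bench. A bar fully home sticks out 105 mm from the roof and 68 mm past the lip; only there can fingers take it, so it is held by the end that stays outside. Let go, it stays level. The ram in the roof comes down with the pedal, to 1.5 mm above the bar.
- pedal_pad (a point): Top surface of the pedal's rubber tread, on its middle line, 100 mm from the hinge; moves with the pedal. Pressing here from above is right. The tread plate is 80 mm wide, 133 mm long from the hinge (tread rubber from 52 to 127 mm), 12 mm thick, its free edge about 75 mm above the bench at rest. At the stop this point has gone down 24 mm.
- pedal_hinge (a point): Middle of the pedal's hinge axis, 32 mm above the bench, in the fixed pedal base (150 x 100 mm). y is the hinge axis; the pedal runs from here along -x, at rest rising 0.26 rad.
- pedal (a joint): Pedal angle in rad: 0 fully up, 0.24 at its stop. A spring returns it; at the pad point it takes about 3.5 N to start and about 9.5 N at the stop.
- bench_clear (a point): Fixed point on the bench top: middle of a bare patch of bench, 200 x 200 mm along world x and y, in which the bar starts more or less; with the bar out it is free for laying the bar down.
- bar: The bar again: the underside point below its centre; axes as above.
- offcut_a: Bystander: yellow offcut, 90 x 40 x 25 mm; origin under its middle. Leave it alone.
- offcut_b: Bystander: yellow offcut, 110 x 40 x 25 mm; origin under its middle. Leave it alone.
- discs: Bystander: stack of brown sanding discs, 100 mm across, 18 mm high; origin under its middle. Leave it alone.
- flap_disc: Bystander: brown flap disc, 100 mm across, 14 mm high; origin under its middle. Leave it alone.
- brush: Bystander: hand brush with wooden handle; origin under its middle. Leave it alone.
- sander: Bystander: air angle sander with red grip, 190 mm long, 81 mm high; origin under its middle. Leave it alone.
- jar: Bystander: closed jar, 70 mm across, 90 mm high; origin under its middle. Leave it alone.
Not all that is in view belongs to the job. Leave any turquoise look-alike of the part that bears press_stop alone.

How it is judged:
By the outcome, as a careful person would: the job done as asked, in the order asked, and still so for the second after the job is handed in, with the robot touching nothing.
It also fails if it takes over 72 s, if anything falls off the work surface, if the arm or the gripper's body presses on something with over 40 N, if the wrist force passes 120 N, or if a joint passes its speed limit or range.

## Working session

There is one attempt and no reset: what is moved stays moved. The work goes in short steps, Python scripts to look and compute and a tool call to move; the robot and the scene stay as the last step left them, time stands still between calls to the robot, and variables do not carry over. Pictures are saved under pics/ and viewed, and the job is handed in when it is done.

Besides the shell and the picture viewer there is one more tool, called after "Request:" as name(argument=value, ...), one argument or row to a line, values as JSON. arm_command: Moves the arm, as the interface text tells. Its arguments: {"type":"object","properties":{"deltas":{"type":"array","items":{"type":"object","properties":{"xyz":{"type":"array","items":{"type":"number"}},"turn":{"type":"number"},"jaw":{"type":"number"}}}},"force":{"type":"number"}},"required":["deltas"]}

```bash
mkdir -p pics; ls
cat > h.py <<'E'
import numpy as np, cv2
from cell import observe, get_image, sign_off
from scipy.spatial.transform import Rotation as R
def snap(n,tag):
    d=get_image(n); np.savez(f'pics/{tag}.npz',**d)
    cv2.imwrite(f'pics/{tag}.png',d['frame'][:,:,::-1]); return d
def load(tag): return dict(np.load(f'pics/{tag}.npz'))
def crop(d,x0,y0,x1,y1,name,s=4):
    c=d['frame'][y0:y1,x0:x1,::-1]; cv2.imwrite(f'pics/{name}.png',cv2.resize(c,None,fx=s,fy=s,interpolation=cv2.INTER_CUBIC))
def ray(d,u,v):
    K=d['camera_matrix'];T=d['cam_to_world']
    r=np.array([(u-K[0,2])/K[0,0],-(v-K[1,2])/K[1,1],-1.]); return T[:3,3],T[:3,:3]@r
def atz(d,u,v,z):
    o,r=ray(d,u,v); return o+r*(z-o[2])/r[2]
def dep(d,u,v):
    o,r=ray(d,u,v); return o+r*d['depth'][int(round(v)),int(round(u))]
def cloud(d):
    K=d['camera_matrix'];T=d['cam_to_world'];v,u=np.mgrid[:480,:640]
    z=d['depth'];P=np.stack([(u-K[0,2])/K[0,0]*z,-(v-K[1,2])/K[1,1]*z,-z],-1)
    return P@T[:3,:3].T+T[:3,3]
def proj(d,p):
    K=d['camera_matrix'];T=d['cam_to_world'];q=T[:3,:3].T@(np.array(p)-T[:3,3])
    return K[0,2]+K[0,0]*q[0]/-q[2],K[1,2]+K[1,1]*-q[1]/-q[2]
E
python3 - <<'E'
from h import *
for n in('scene','top','wrist'):
    d=snap(n,n+'0');print(n,d['cam_to_world'].round(3).tolist(),d['camera_matrix'].tolist())
print(observe())
E
```

```text
pics
scene [[-0.503, -0.603, 0.619, 1.492], [0.864, -0.341, 0.37, 0.522], [-0.012, 0.721, 0.693, 1.164], [0.0, 0.0, 0.0, 1.0]] [[562.9555194948218, 0.0, 315.57336942180217], [0.0, 562.9555194948218, 236.95846219825617], [0.0, 0.0, 1.0]]
top [[-0.024, 0.997, -0.07, 0.425], [-1.0, -0.023, 0.004, -0.063], [0.003, 0.07, 0.998, 1.24], [0.0, 0.0, 0.0, 1.0]] [[443.7488008387629, 0.0, 316.2476072062154], [0.0, 443.7488008387629, 236.8467230192213], [0.0, 0.0, 1.0]]
wrist [[0.435, 0.858, 0.273, 0.345], [-0.9, 0.415, 0.13, -0.528], [-0.001, -0.302, 0.953, 0.385], [0.0, 0.0, 0.0, 1.0]] [[389.8424531470199, 0.0, 324.75013662695244], [0.0, 389.8424531470199, 234.2975613421655], [0.0, 0.0, 1.0]]
{'clock': 0.15, 'joints': array([ 1.01837535,  0.43505606,  0.02499111,  1.57385975, -0.01160573,
        1.13398516, -0.07511533]), 'dq': array([-0.00160089, -0.00176647,  0.0016445 , -0.00136432,  0.00060757,
        0.00079195, -0.00063934]), 'joint_efforts': array([ 1.82688545e-03, -6.68264294e+01,  9.85861346e-01, -3.14696181e+01,
       -6.04656315e-02,  3.92899825e-02,  1.70236876e-04]), 'position': array([ 0.27154378, -0.56251866,  0.22614068]), 'ee_rot': array([-3.06142739e+00, -7.00233402e-01,  5.72080186e-04]), 'force': array([ 0.04578432, -0.57065912,  0.27293262]), 'ft_torque': array([ 0.06144789, -0.01127525,  0.00980223]), 'width': 1.000505591720614}
```

View pics/top0.png

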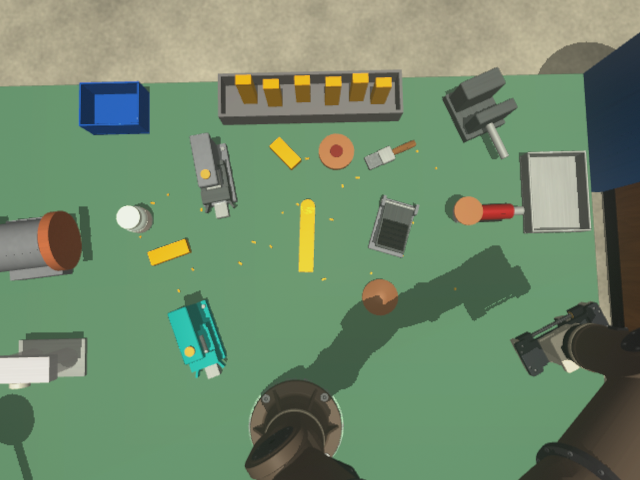

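View pics/scene0.png

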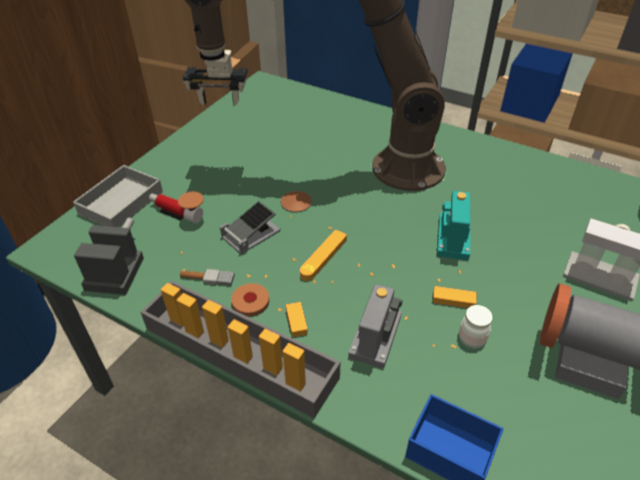

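View pics/wrist0.png

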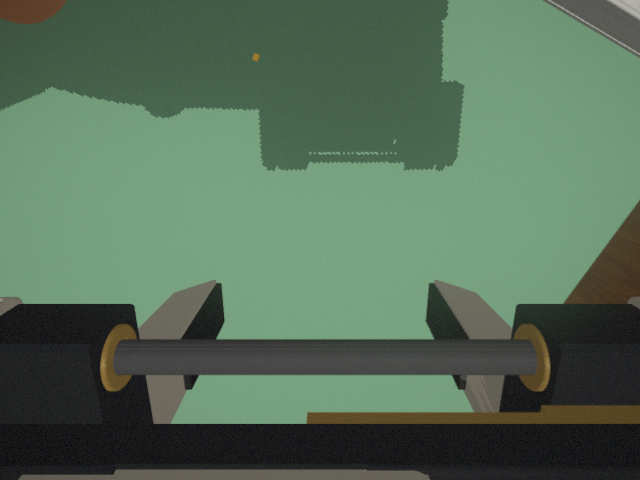

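In the top view the bar runs from its round end at about (308,200) to its square end at (306,272). The grey press is at about (212,175), the pedal at (393,226), and the turquoise look-alike at (197,340). I'll enlarge these next.

Run:
```python
from h import *
d=load('top0')
crop(d,180,120,260,230,'c1',7); crop(d,280,185,340,285,'c2',6); crop(d,355,185,430,265,'c3',8)
s=load('scene0'); crop(s,340,270,420,370,'c4',6)
```

```text
(no output)
```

View pics/c1.png

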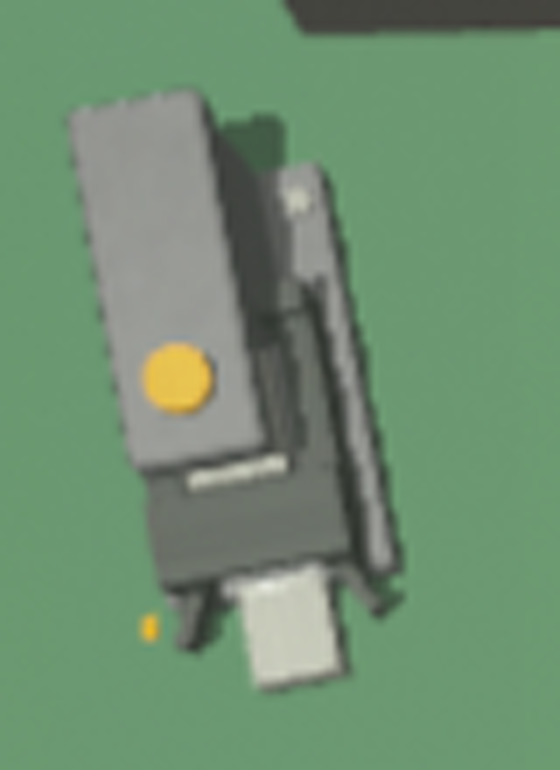

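View pics/c2.png

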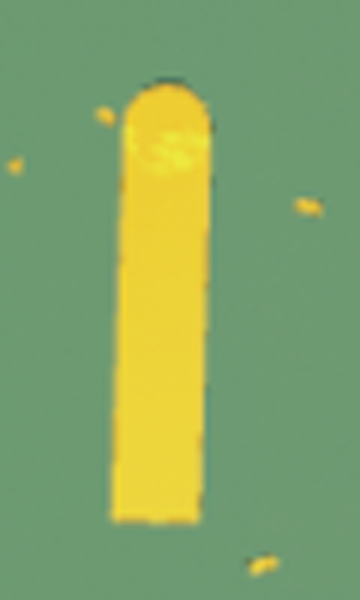

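View pics/c3.png

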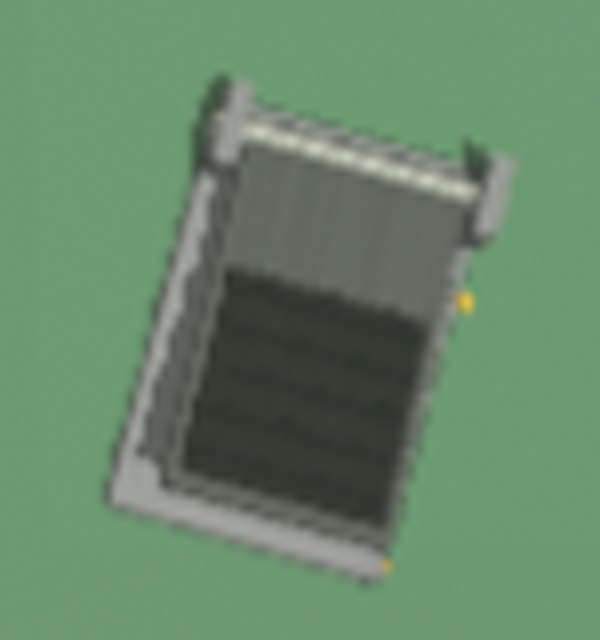

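View pics/c4.png

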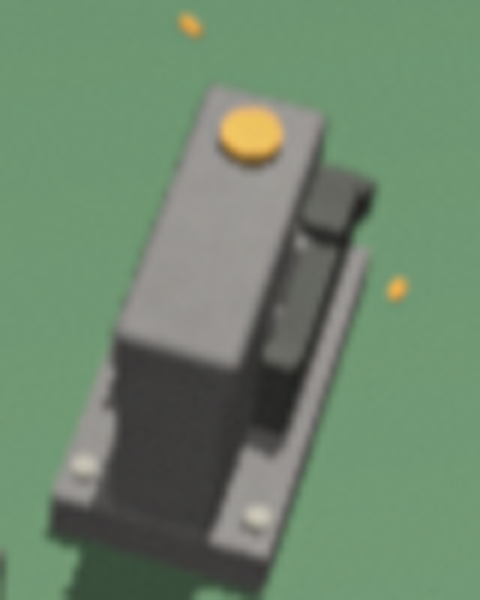

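Run:
```python
from h import *
d=load('top0')
def P(u,v,z,c): 
    o={'c1':(180,120,7),'c2':(280,185,6),'c3':(355,185,8)}[c]
    return atz(d,o[0]+(u+.5)/o[2]-.5,o[1]+(v+.5)/o[2]-.5,z)[:2].round(4)
print('lip',P(258,690,.025,'c1'),P(343,674,.025,'c1'), 'inner',P(238,592,.025,'c1'),P(320,572,.025,'c1'))
print('roof',P(168,587,.072,'c1'),P(352,549,.072,'c1'),'back',P(150,480,.072,'c1'),P(308,310,.072,'c1'))
print('baseplate edge',P(398,568,.01,'c1'),P(322,168,.01,'c1'))
print('arm top',P(70,112,.15,'c1'),P(200,90,.15,'c1'),P(265,445,.15,'c1'),P(138,468,.15,'c1'))
print('bar sq',P(110,522,.025,'c2'),P(200,522,.025,'c2'),'tip',P(168,82,.025,'c2'),'sides',P(123,130,.025,'c2'),P(211,130,.025,'c2'))
pc=cloud(d)
f=d['frame'].astype(int); 
m=(f[...,0]>180)&(f[...,1]>150)&(f[...,2]<110)
n,l,st,c=cv2.connectedComponentsWithStats(m.astype(np.uint8))
for i in range(1,n):
    if st[i,4]>300:
        p=pc[l==i]; r=cv2.minAreaRect(p[:,:2].astype(np.float32)*1000); print(st[i],r,p[:,2].mean())
print('pedal',[P(*x,z,'c3') for x,z in [((240,270),.055),((430,322),.055),((185,470),.07),((385,528),.07)]])
for u,v in [(240,275),(425,328),(192,465),(378,518),(300,400),(350,160)]:
    print(u,v,dep(d,355+u/8,185+v/8).round(4))
print('roof z',dep(d,180+260/7,120+520/7), 'lip z',dep(d,180+300/7,120+630/7))
```

```text
lip [0.568  0.2051] [0.5736 0.1717] inner [0.607  0.2127] [0.6142 0.1803]
roof [0.6025 0.2285] [0.6154 0.1587] back [0.6436 0.235 ] [0.7077 0.1745]
baseplate edge [0.6174 0.1522] [0.7805 0.181 ]
arm top [0.7625 0.2429] [0.7694 0.1965] [0.6406 0.1743] [0.6334 0.2194]
bar sq [ 0.4162 -0.0159] [ 0.4152 -0.0569] tip [ 0.6174 -0.0468] sides [ 0.5956 -0.0256] [ 0.5947 -0.0661]
[270 137  31  31 444] ((614.545166015625, -32.96149444580078), (378.02191162109375, 66.53632354736328), 18.990556716918945) 0.037829496301149616
[ 299  199   16   73 1052] ((516.4113159179688, -42.16425323486328), (44.76982879638672, 198.61456298828125), 89.03373718261719) 0.033073434007805706
[148 239  41  26 561] ((471.116455078125, 164.564453125), (459.02435302734375, 70.47435760498047), 87.27202606201172) 0.035291395050947125
pedal [array([ 0.5535, -0.2527]), array([ 0.5345, -0.3158]), array([ 0.486 , -0.2298]), array([ 0.4653, -0.2951])]
240 275 [ 0.5507 -0.2538  0.0545]
425 328 [ 0.5315 -0.3157  0.0525]
192 465 [ 0.4864 -0.2335  0.0687]
378 518 [ 0.4673 -0.2934  0.0734]
300 400 [ 0.5074 -0.2707  0.0645]
350 160 [ 0.5908 -0.2952  0.0391]
roof z [0.62570758 0.19178762 0.07444268] lip z [0.59049314 0.18771275 0.0226228 ]
```

```bash
cat >> h.py <<'E'
def go(x,y,z,yaw):
    s=observe(); Rm=R.from_rotvec(s['ee_rot']).as_matrix()
    d=Rm.T@(np.array([x,y,z])-s['position'])*100
    y0=np.degrees(np.arctan2(Rm[1,0],Rm[0,0])); t=-((yaw-y0+180)%360-180)
    print('t',round(s['clock'],2),'pos',s['position'].round(4),'yaw',round(y0,2),'w',round(s['width'],3),'F',s['force'].round(1),'tilt',Rm[2].round(3),'j7',s['joints'][6].round(2))
    print('  delta cm',d.round(2),'turn',round(t,2),'rows',round(max(np.linalg.norm(d)/4.17,abs(t)/7.16),1))
E
python3 -c "
from h import *
go(.4615,-.0387,.2,-3)"
```

```text
t 0.15 pos [ 0.2715 -0.5625  0.2261] yaw 25.77 w 1.001 F [ 0.  -0.6  0.3] tilt [-0.    -0.001 -1.   ] j7 -0.08
  delta cm [ 39.88 -38.91   2.65] turn 28.77 rows 13.4
```

Request:
arm_command(
  deltas=[
    {"xyz": [3,-2.9,0],"turn": 5},
    {"xyz": [6,-5.8,0],"turn": 10},
    {"xyz": [9,-8.7,0],"turn": 15},
    {"xyz": [12,-11.6,0],"turn": 20},
    {"xyz": [15,-14.5,0],"turn": 25},
  ],
  force=25,
)

```text
schema error: expected keys xyz, turn, jaw
```

```bash
python3 -c "
from h import *
go(.4615,-.0387,.15,-3)"
```

```text
t 0.15 pos [ 0.2715 -0.5625  0.2261] yaw 25.77 w 1.001 F [ 0.  -0.6  0.3] tilt [-0.    -0.001 -1.   ] j7 -0.08
  delta cm [ 39.88 -38.91   7.65] turn 28.77 rows 13.5
```

Request:
arm_command(
  deltas=[
    {"xyz": [3,-2.9,0],"turn": 5,"jaw": 0},
    {"xyz": [6,-5.8,0],"turn": 10,"jaw": 0},
    {"xyz": [9,-8.7,0],"turn": 15,"jaw": 0},
    {"xyz": [12,-11.6,0],"turn": 20,"jaw": 0},
    {"xyz": [15,-14.5,0],"turn": 25,"jaw": 0},
  ],
  force=25,
)

```text
clock: 0.57
position: [0.3435, -0.3653, 0.2261]
ee_rot: [-3.14, -0.014, 0.001]
force: [0.8, -0.3, 0.7]
width: 0.994
```

```bash
python3 -c "
from h import *
go(.4615,-.0387,.15,-3)"
```

```text
t 0.57 pos [ 0.3435 -0.3653  0.2261] yaw 0.5 w 0.994 F [ 0.8 -0.3  0.7] tilt [-0.001 -0.001 -1.   ] j7 -0.84
  delta cm [ 12.09 -32.54   7.64] turn 3.5 rows 8.5
```

Request:
arm_command(
  deltas=[
    {"xyz": [1.4,-3.8,0.4],"turn": 1,"jaw": 0},
    {"xyz": [2.8,-7.6,0.8],"turn": 2,"jaw": 0},
    {"xyz": [4.2,-11.4,1.5],"turn": 3.5,"jaw": 0},
    {"xyz": [5.6,-15.2,2.5],"turn": 3.5,"jaw": 0},
    {"xyz": [7,-19,3.5],"turn": 3.5,"jaw": 0},
  ],
)

```text
clock: 0.98
position: [0.412, -0.1728, 0.1912]
ee_rot: [-3.14, 0.082, -0.0]
force: [0.5, -1.6, 0.0]
width: 0.997
```

```bash
python3 -c "
from h import *
go(.4615,-.0387,.12,-3)"
```

```text
t 0.98 pos [ 0.412  -0.1728  0.1912] yaw -3.01 w 0.997 F [ 0.5 -1.6  0. ] tilt [ 0.    -0.001 -1.   ] j7 -1.37
  delta cm [  4.23 -13.65   7.14] turn -0.01 rows 3.8
```

Request:
arm_command(
  deltas=[
    {"xyz": [1.1,-3.6,1.5],"turn": 0,"jaw": 0},
    {"xyz": [2.2,-7,3.3],"turn": 0,"jaw": 0},
    {"xyz": [3.3,-10.5,5.2],"turn": 0,"jaw": 0},
    {"xyz": [4.2,-13.65,7.1],"turn": 0,"jaw": 0},
    {"xyz": [4.2,-13.65,7.1],"turn": 0,"jaw": 0},
  ],
)

```text
clock: 1.4
position: [0.4614, -0.0317, 0.1177]
ee_rot: [-3.137, 0.069, 0.004]
force: [-0.0, 1.2, -0.2]
width: 1.001
```

```bash
python3 -c "
from h import *
go(.4615,-.0387,.004,-3)
snap('wrist','w1')"
```

```text
t 1.4 pos [ 0.4614 -0.0317  0.1177] yaw -2.53 w 1.001 F [-0.   1.2 -0.2] tilt [-0.003 -0.004 -1.   ] j7 -1.74
  delta cm [ 0.07  0.75 11.37] turn 0.47 rows 2.7
```

View pics/w1.png

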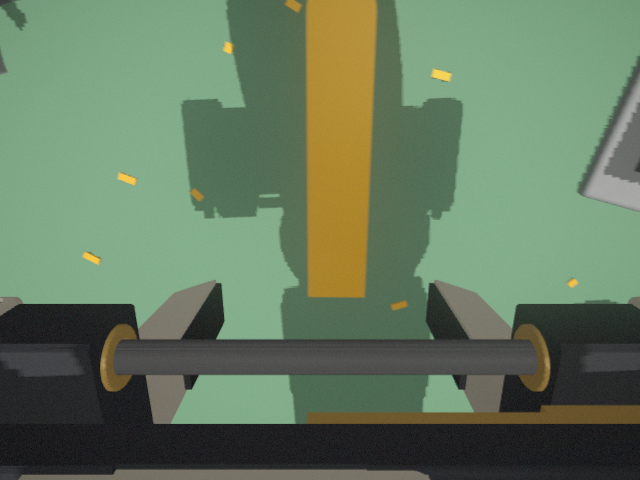

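The wrist view shows the square end between (308,297) and (366,297). The bar's sides run up to (306,30) and (377,30), and it lies between the fingers.

```bash
python3 -c "
from h import *
d=load('w1')
q=[atz(d,u,v,.025)[:2] for u,v in[(308,297),(366,297),(306,30),(377,30)]]
print(np.round(q,4)); a=(q[0]+q[1])/2;b=(q[2]+q[3])/2;v=b-a;print(a,b,np.degrees(np.arctan2(v[1],v[0])))
go(.4615,-.0387,.004,-3)
"
```

```text
[[ 0.4169 -0.0182]
 [ 0.4151 -0.0596]
 [ 0.5881 -0.0268]
 [ 0.5863 -0.0679]]
[ 0.41600751 -0.03889374] [ 0.58719056 -0.04733585] -2.8233259621504705
t 1.45 pos [ 0.4608 -0.035   0.1188] yaw -2.64 w 0.999 F [ 0.2 -0.7 -0.2] tilt [-0.003 -0.002 -1.   ] j7 -1.74
  delta cm [ 0.12  0.4  11.47] turn 0.36 rows 2.8
```

Request:
arm_command(
  deltas=[
    {"xyz": [0.1,0.45,4],"turn": 0.3,"jaw": 0},
    {"xyz": [0.1,0.45,8],"turn": 0.3,"jaw": 0},
    {"xyz": [0.1,0.45,10.5],"turn": 0.3,"jaw": 0},
    {"xyz": [0.1,0.45,11.3],"turn": 0.3,"jaw": 0},
    {"xyz": [0.1,0.45,11.3],"turn": 0.3,"jaw": 100},
  ],
)

```text
clock: 1.87
position: [0.4598, -0.0402, 0.0045]
ee_rot: [-3.139, 0.082, 0.01]
force: [0.1, -0.4, 0.2]
width: 0.962
```

Request:
arm_command(
  deltas=[
    {"xyz": [0,0,0],"turn": 0,"jaw": 200},
    {"xyz": [0,0,0],"turn": 0,"jaw": 200},
    {"xyz": [0,0,0],"turn": 0,"jaw": 200},
    {"xyz": [0,0,0],"turn": 0,"jaw": 200},
    {"xyz": [0,0,0],"turn": 0,"jaw": 200},
  ],
  force=25,
)

```text
clock: 2.28
position: [0.4605, -0.0403, 0.0054]
ee_rot: [-3.139, 0.082, 0.008]
force: [0.0, 0.4, -0.5]
width: 0.613
```

```bash
python3 -c "
from h import *
go(.4615,-.0387,.12,10)"
```

```text
t 2.28 pos [ 0.4605 -0.0403  0.0054] yaw -3.0 w 0.613 F [ 0.   0.4 -0.5] tilt [-0.005 -0.002 -1.   ] j7 -1.8
  delta cm [  0.04  -0.18 -11.46] turn -13.0 rows 2.7
```

Request:
arm_command(
  deltas=[
    {"xyz": [0,0,0],"turn": 0,"jaw": 200},
    {"xyz": [0,0,0],"turn": 0,"jaw": 200},
    {"xyz": [0,0,0],"turn": 0,"jaw": 200},
    {"xyz": [0,0,0],"turn": 0,"jaw": 200},
    {"xyz": [0,0,0],"turn": 0,"jaw": 200},
  ],
  force=30,
)

```text
clock: 2.7
position: [0.4608, -0.0402, 0.0058]
ee_rot: [-3.139, 0.082, 0.007]
force: [-1.4, -0.5, 7.0]
width: 0.433
```

Request:
arm_command(
  deltas=[
    {"xyz": [0,0,-0.5],"turn": 0,"jaw": 200},
    {"xyz": [0,0,-2],"turn": 0,"jaw": 200},
    {"xyz": [0,0,-4.5],"turn": 0,"jaw": 200},
    {"xyz": [0,0,-6],"turn": 0,"jaw": 200},
    {"xyz": [0,0,-7],"turn": 0,"jaw": 200},
  ],
)

```text
clock: 3.12
position: [0.4614, -0.0403, 0.0775]
ee_rot: [-3.139, 0.082, 0.005]
force: [0.8, -0.8, -3.3]
width: 0.431
```

```bash
python3 -c "
from h import *
go(.40,.156,.08,10)"
```

```text
t 3.12 pos [ 0.4614 -0.0403  0.0775] yaw -2.99 w 0.431 F [ 0.8 -0.8 -3.3] tilt [-0.003 -0.002 -1.   ] j7 -1.76
  delta cm [ -7.15 -19.28  -0.2 ] turn -12.99 rows 4.9
```

```bash
python3 -c "
from h import *
d=load('top0');f=d['frame'].astype(int);pc=cloud(d)
m=(f[...,1]-f[...,0]>70)&(f[...,2]>90)
n,l,st,c=cv2.connectedComponentsWithStats(m.astype(np.uint8))
for i in range(1,n):
  if st[i,4]>200: p=pc[l==i];print(st[i],np.percentile(p,1,0).round(3),np.percentile(p,99,0).round(3))
go(.41,.158,.08,10)
"
```

```text
[198 300  28  59 300] [0.192 0.188 0.019] [0.345 0.257 0.03 ]
[ 167  307   58   71 1607] [ 0.156  0.194 -0.   ] [0.332 0.317 0.144]
t 3.12 pos [ 0.4614 -0.0403  0.0775] yaw -2.99 w 0.431 F [ 0.8 -0.8 -3.3] tilt [-0.003 -0.002 -1.   ] j7 -1.76
  delta cm [ -6.16 -19.54  -0.2 ] turn -12.99 rows 4.9
```

Request:
arm_command(
  deltas=[
    {"xyz": [-1.3,-4,0],"turn": -3,"jaw": 200},
    {"xyz": [-2.5,-8,0],"turn": -6,"jaw": 200},
    {"xyz": [-3.8,-12,0],"turn": -9,"jaw": 200},
    {"xyz": [-5,-16,0],"turn": -12,"jaw": 200},
    {"xyz": [-6.2,-19.5,0],"turn": -13,"jaw": 200},
  ],
)

```text
clock: 3.53
position: [0.4086, 0.1597, 0.0783]
ee_rot: [-3.127, -0.279, 0.004]
force: [2.0, 0.6, -1.8]
width: 0.429
```

Request:
arm_command(
  deltas=[
    {"xyz": [0,0,0],"turn": 0,"jaw": 200},
    {"xyz": [0,0,0],"turn": 0,"jaw": 200},
  ],
)

```text
clock: 3.7
position: [0.4075, 0.1623, 0.0785]
ee_rot: [-3.125, -0.288, 0.005]
force: [0.4, -0.4, -1.9]
width: 0.431
```

```bash
python3 -c "
from h import *
go(.41,.158,.04,10)
d=snap('top','t2');crop(d,180,120,290,290,'t2c',4);snap('wrist','w2')
go(.41,.158,.04,10)
"
```

```text
t 3.7 pos [0.4075 0.1623 0.0785] yaw 10.54 w 0.431 F [ 0.4 -0.4 -1.9] tilt [-0.003 -0.003 -1.   ] j7 -2.05
  delta cm [0.18 0.48 3.85] turn 0.54 rows 0.9
t 3.8 pos [0.4084 0.1589 0.0782] yaw 10.18 w 0.435 F [ 0.4  0.4 -2.4] tilt [-0.003 -0.002 -1.   ] j7 -2.05
  delta cm [0.15 0.12 3.82] turn 0.18 rows 0.9
```

View pics/t2c.png

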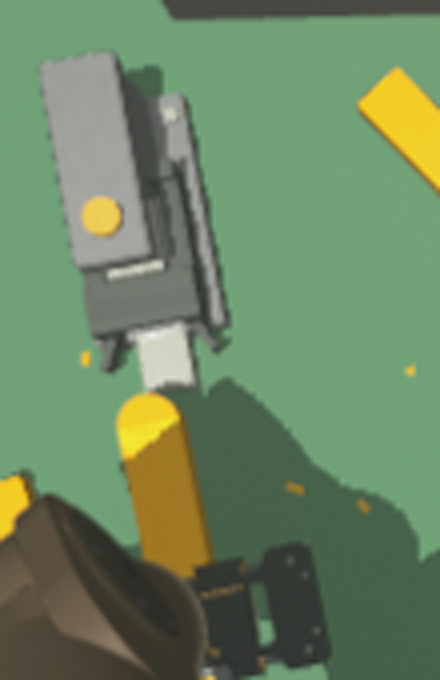

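View pics/w2.png

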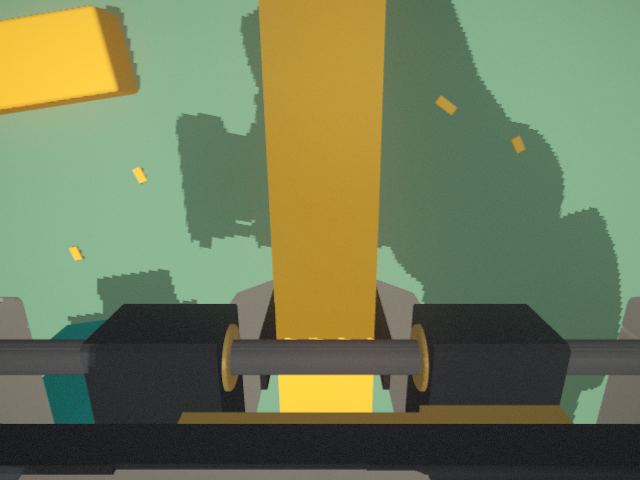

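```bash
python3 -c "
from h import *
d=load('t2')
P=lambda u,v,z: atz(d,180+(u+.5)/4-.5,120+(v+.5)/4-.5,z)[:2]
yaw=np.radians(10);ax=np.array([np.cos(yaw),np.sin(yaw)]);ny=np.array([-ax[1],ax[0]])
st=np.array([.7008,.2113])
def r(n,u,v,z):
  p=P(u,v,z);print(n,p.round(4),'along',round((p-st)@ax,4),'lat',round((p-st)@ny,4))
z=.098
r('tip',147,393,z);r('L',118,430,z);r('R',181,420,z);r('L2',141,545,z);r('R2',212,552,z)
r('lipL',147,391,.025);r('lipR',197,383,.025);r('lipLi',138,335,.025);r('lipRi',187,325,.025)
r('roofL',91,335,.072);r('roofR',203,312,.072);
go(.41,.158,.04,10)
p=observe()['position'][:2];print((p-st)@ax,(p-st)@ny)
"
```

```text
tip [0.5601 0.1891] along -0.1424 lat 0.0026
L [0.5366 0.208 ] along -0.1623 lat 0.0253
R [0.5421 0.1673] along -0.1639 lat -0.0158
L2 [0.462  0.1937] along -0.2382 lat 0.0242
R2 [0.4564 0.1482] along -0.2516 lat -0.0197
lipL [0.5702 0.2052] along -0.1297 lat 0.0167
lipR [0.5749 0.1708] along -0.131 lat -0.018
lipLi [0.6091 0.2111] along -0.0903 lat 0.0157
lipRi [0.6153 0.1773] along -0.0901 lat -0.0186
roofL [0.6027 0.2316] along -0.0931 lat 0.037
roofR [0.6164 0.1573] along -0.0925 lat -0.0385
t 3.8 pos [0.4084 0.1589 0.0782] yaw 10.18 w 0.435 F [ 0.4  0.4 -2.4] tilt [-0.003 -0.002 -1.   ] j7 -2.05
  delta cm [0.15 0.12 3.82] turn 0.18 rows 0.9
-0.29705987874317835 -0.0008732100266014613
```

Request:
arm_command(
  deltas=[
    {"xyz": [0.0,0.1,1.5],"turn": 0,"jaw": 200},
    {"xyz": [0.0,0.1,3],"turn": 0,"jaw": 200},
    {"xyz": [0.0,0.1,4.3],"turn": 0,"jaw": 200},
    {"xyz": [0.0,0.1,4.3],"turn": 0,"jaw": 200},
    {"xyz": [0.0,0.1,4.3],"turn": 0,"jaw": 200},
  ],
)

```text
clock: 4.22
position: [0.4083, 0.1561, 0.0349]
ee_rot: [-3.129, -0.275, 0.008]
force: [-0.7, -0.4, -1.4]
width: 0.432
```

```bash
python3 -c "
from h import *
d=load('w2')
q=[atz(d,u,v,.098)[:2] for u,v in[(260,0),(385,0),(274,300),(376.5,300)]]
a=(q[2]+q[3])/2;b=(q[0]+q[1])/2;v=b-a;print(np.round(q,4),a,b,np.degrees(np.arctan2(v[1],v[0])))
go(.41,.158,.04,10)
d=snap('top','t3');crop(d,190,180,250,270,'t3c',8)
s=snap('scene','s3');crop(s,340,180,480,340,'s3c',4)
go(.41,.158,.04,10)
"
```

```text
[[0.5177 0.2001]
 [0.5247 0.1615]
 [0.4149 0.181 ]
 [0.4222 0.1411]] [0.4185284  0.16105263] [0.52122634 0.18075846] 10.861976810678371
t 4.22 pos [0.4083 0.1561 0.0349] yaw 10.03 w 0.432 F [-0.7 -0.4 -1.4] tilt [-0.005 -0.001 -1.   ] j7 -2.08
  delta cm [ 0.2  -0.15 -0.51] turn 0.03 rows 0.1
t 4.32 pos [0.409  0.1572 0.0358] yaw 10.08 w 0.433 F [-1.1 -0.  -2.3] tilt [-0.003 -0.002 -1.   ] j7 -2.08
  delta cm [ 0.11 -0.06 -0.42] turn 0.08 rows 0.1
```

View pics/t3c.png

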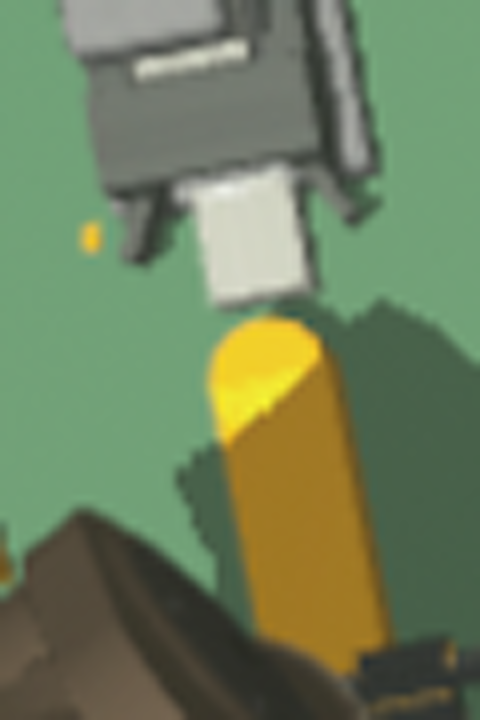

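View pics/s3c.png

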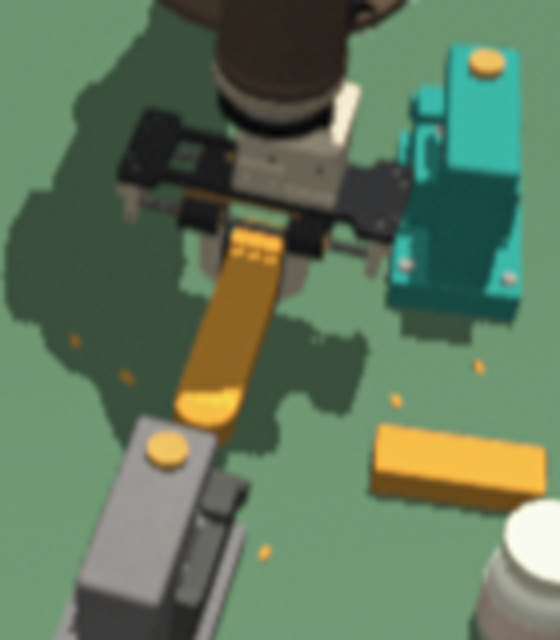

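```bash
python3 -c "
from h import *
d=load('t3')
P=lambda u,v,z: atz(d,190+(u+.5)/8-.5,180+(v+.5)/8-.5,z)[:2]
yaw=np.radians(10);ax=np.array([np.cos(yaw),np.sin(yaw)]);ny=np.array([-ax[1],ax[0]])
st=np.array([.7008,.2113])
def r(n,u,v,z):
  p=P(u,v,z);print(n,p.round(4),'along',round((p-st)@ax,4),'lat',round((p-st)@ny,4))
z=.055
r('tip',268,318,z);r('L',210,390,z);r('R',326,370,z);r('L2',258,635,z);r('R2',374,600,z)
r('lipL',213,306,.025);r('lipR',316,290,.025);r('lipLi',198,205,.025);r('lipRi',293,170,.025)
r('cheekL tip',137,265,.047);r('cheekR tip',370,205,.047)
s=observe();p=s['position'][:2];print((p-st)@ax,(p-st)@ny)
"
```

```text
tip [0.5609 0.1807] along -0.1431 lat -0.0058
L [0.5371 0.2003] along -0.1631 lat 0.0176
R [0.543  0.1615] along -0.1641 lat -0.0217
L2 [0.4548 0.185 ] along -0.2468 lat 0.0168
R2 [0.4656 0.1462] along -0.243 lat -0.0232
lipL [0.569  0.2057] along -0.1308 lat 0.0174
lipR [0.5737 0.1703] along -0.1323 lat -0.0183
lipLi [0.6041 0.2106] along -0.0954 lat 0.0161
lipRi [0.6155 0.1778] along -0.0898 lat -0.0182
cheekL tip [0.5809 0.2264] along -0.1155 lat 0.0357
cheekR tip [0.5995 0.1475] along -0.1109 lat -0.0452
-0.2967480857862095 -0.0025971503830590032
```

Request:
arm_command(
  deltas=[
    {"xyz": [1,-0.1,0.1],"turn": 0,"jaw": 200},
    {"xyz": [2.5,-0.1,0.2],"turn": 0,"jaw": 200},
    {"xyz": [4,-0.1,0.2],"turn": 0,"jaw": 200},
    {"xyz": [5.5,-0.1,0.2],"turn": 0,"jaw": 200},
    {"xyz": [7,-0.1,0.2],"turn": 0,"jaw": 200},
  ],
)

```text
clock: 4.73
position: [0.4798, 0.1706, 0.0344]
ee_rot: [-3.128, -0.275, 0.002]
force: [-0.7, 0.6, -1.5]
width: 0.437
```

```bash
python3 -c "
from h import *
go(.5481,.1844,.033,10)
"
```

```text
t 4.73 pos [0.4798 0.1706 0.0344] yaw 10.06 w 0.437 F [-0.7  0.6 -1.5] tilt [-0.001 -0.002 -1.   ] j7 -2.03
  delta cm [ 6.96 -0.16  0.13] turn 0.06 rows 1.7
```

Request:
arm_command(
  deltas=[
    {"xyz": [1.2,-0.05,0.1],"turn": 0,"jaw": 200},
    {"xyz": [2.4,-0.05,0.1],"turn": 0,"jaw": 200},
    {"xyz": [3.6,-0.05,0.1],"turn": 0,"jaw": 200},
    {"xyz": [4.8,-0.05,0.1],"turn": 0,"jaw": 200},
    {"xyz": [5.8,-0.05,0.1],"turn": 0,"jaw": 200},
  ],
)

```text
clock: 5.15
position: [0.5389, 0.1814, 0.034]
ee_rot: [-3.128, -0.274, -0.0]
force: [0.3, -0.2, -1.8]
width: 0.432
```

Request:
arm_command(
  deltas=[
    {"xyz": [0.2,0,0],"turn": 0,"jaw": 200},
    {"xyz": [0.4,0,0],"turn": 0,"jaw": 200},
    {"xyz": [0.6,0,0],"turn": 0,"jaw": 200},
    {"xyz": [0.8,0,0],"turn": 0,"jaw": 200},
  ],
)

```text
clock: 5.48
position: [0.5464, 0.1826, 0.0341]
ee_rot: [-3.128, -0.274, 0.0]
force: [0.0, -0.5, -1.9]
width: 0.436
```

```bash
python3 -c "
from h import *
go(.5481,.1844,.033,10)
"
```

```text
t 5.48 pos [0.5464 0.1826 0.0341] yaw 10.02 w 0.436 F [ 0.  -0.5 -1.9] tilt [-0.    -0.002 -1.   ] j7 -1.99
  delta cm [ 0.2  -0.15  0.11] turn 0.02 rows 0.1
```

No contact yet. I'll lower the bar onto the floor and keep advancing in small steps until it meets the stop.

Request:
arm_command(
  deltas=[
    {"xyz": [0.1,0,0.1],"turn": 0,"jaw": 200},
    {"xyz": [0.25,0,0.2],"turn": 0,"jaw": 200},
    {"xyz": [0.4,0,0.2],"turn": 0,"jaw": 200},
  ],
)

```text
clock: 5.73
position: [0.55, 0.1833, 0.0318]
ee_rot: [-3.128, -0.275, 0.001]
force: [-0.1, 0.0, -1.7]
width: 0.434
```

Request:
arm_command(
  deltas=[
    {"xyz": [0.15,0,0.05],"turn": 0,"jaw": 200},
    {"xyz": [0.3,0,0.05],"turn": 0,"jaw": 200},
  ],
)

```text
clock: 5.9
position: [0.5504, 0.1833, 0.0307]
ee_rot: [-3.129, -0.276, 0.009]
force: [-12.8, -2.4, 6.4]
width: 0.43
```

```bash
python3 -c "
from h import *
go(.5481,.1844,.033,10)
"
```

```text
t 5.9 pos [0.5504 0.1833 0.0307] yaw 10.07 w 0.43 F [-12.8  -2.4   6.4] tilt [-0.006 -0.001 -1.   ] j7 -1.99
  delta cm [-0.2  -0.15 -0.23] turn 0.07 rows 0.1
```

Request:
arm_command(
  deltas=[
    {"xyz": [0.3,0,0],"turn": 0,"jaw": 200},
    {"xyz": [0.35,0,0],"turn": 0,"jaw": 200},
  ],
)

```text
clock: 6.07
position: [0.5504, 0.1832, 0.0305]
ee_rot: [3.128, 0.277, -0.019]
force: [-14.4, -3.2, 14.5]
width: 0.434
```

```bash
python3 -c "
from h import *
go(.5481,.1844,.033,10)
"
```

```text
t 6.07 pos [0.5504 0.1832 0.0305] yaw 10.14 w 0.434 F [-14.4  -3.2  14.5] tilt [-0.012  0.    -1.   ] j7 -1.98
  delta cm [-0.21 -0.15 -0.24] turn 0.14 rows 0.1
```

Request:
arm_command(
  deltas=[
    {"xyz": [0,0,0],"turn": 0,"jaw": 200},
    {"xyz": [0,0,0],"turn": 0,"jaw": 90},
    {"xyz": [0,0,0],"turn": 0,"jaw": 90},
    {"xyz": [0,0,0],"turn": 0,"jaw": 90},
    {"xyz": [0,0,0],"turn": 0,"jaw": 90},
  ],
)

```text
clock: 6.48
position: [0.5508, 0.1833, 0.0306]
ee_rot: [3.128, 0.277, -0.018]
force: [0.8, -0.7, -0.2]
width: 0.637
```

```bash
python3 -c "
from h import *
go(.5002,-.27,.12,10)
"
```

```text
t 6.48 pos [0.5508 0.1833 0.0306] yaw 10.12 w 0.637 F [ 0.8 -0.7 -0.2] tilt [-0.011  0.    -1.   ] j7 -1.98
  delta cm [-13.05  43.74  -8.78] turn 0.12 rows 11.1
```

Request:
arm_command(
  deltas=[
    {"xyz": [0,0,-3],"turn": 0,"jaw": 90},
    {"xyz": [0,0,-7],"turn": 0,"jaw": 90},
    {"xyz": [-0.5,2,-9.2],"turn": 0,"jaw": 200},
    {"xyz": [-1.7,6,-9.2],"turn": 4,"jaw": 255},
    {"xyz": [-2.9,10,-9.2],"turn": 8,"jaw": 255},
  ],
)

```text
clock: 6.9
position: [0.5423, 0.081, 0.1249]
ee_rot: [3.141, 0.059, -0.01]
force: [1.1, -0.9, -0.5]
width: 0.476
```

```bash
python3 -c "
from h import *
go(.5002,-.27,.12,-17.7)
snap('top','t4');d=snap('scene','s4');crop(d,320,250,450,370,'s4c',5)
"
```

```text
t 6.9 pos [0.5423 0.081  0.1249] yaw 2.15 w 0.476 F [ 1.1 -0.9 -0.5] tilt [-0.007  0.    -1.   ] j7 -1.89
  delta cm [-5.52 34.92  0.54] turn 19.85 rows 8.5
```

View pics/t4.png

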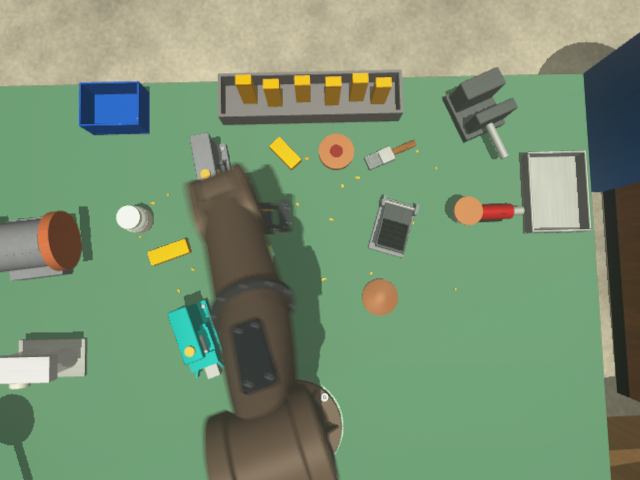

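View pics/s4c.png

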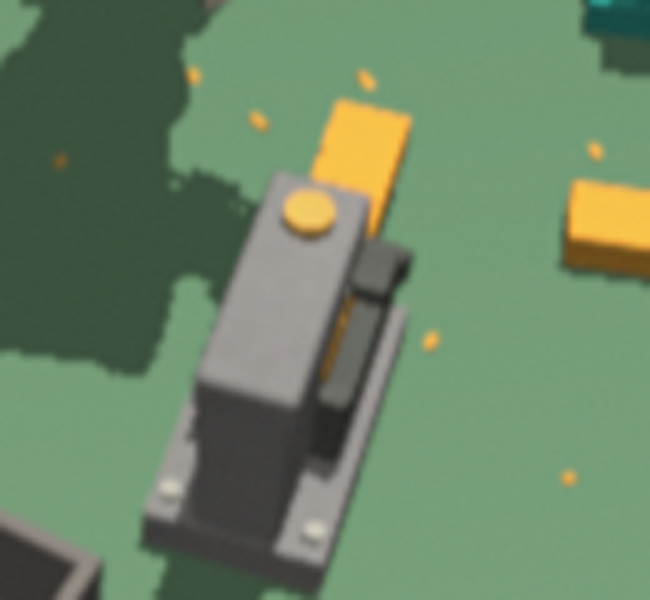

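The bar sits level in the press in the scene crop, with its square end near (375,110). Next, the pedal.

Request:
arm_command(
  deltas=[
    {"xyz": [-0.6,4,0.2],"turn": 4,"jaw": 255},
    {"xyz": [-1.3,8,0.2],"turn": 8,"jaw": 255},
    {"xyz": [-1.9,12,0.4],"turn": 12,"jaw": 255},
    {"xyz": [-2.5,16,0.4],"turn": 16,"jaw": 255},
    {"xyz": [-3.2,20,0.5],"turn": 20,"jaw": 255},
  ],
)

```text
clock: 7.42
position: [0.5138, -0.1282, 0.1201]
ee_rot: [3.091, -0.51, -0.015]
force: [1.6, -0.4, -0.9]
width: 0.035
```

```bash
python3 -c "
from h import *
go(.5002,-.27,.1,-17.7)
d=snap('top','t5');crop(d,180,120,260,230,'t5c',7);crop(d,355,185,430,265,'t5p',8);snap('wrist','w5')
"
```

```text
t 7.42 pos [ 0.5138 -0.1282  0.1201] yaw -18.74 w 0.035 F [ 1.6 -0.4 -0.9] tilt [-0.008  0.01  -1.   ] j7 -1.81
  delta cm [ 3.28 13.85  2.12] turn -1.04 rows 3.5
```

View pics/t5.png

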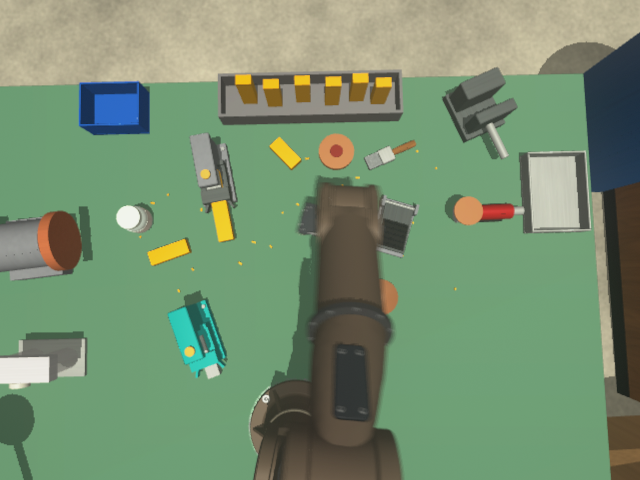

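View pics/w5.png

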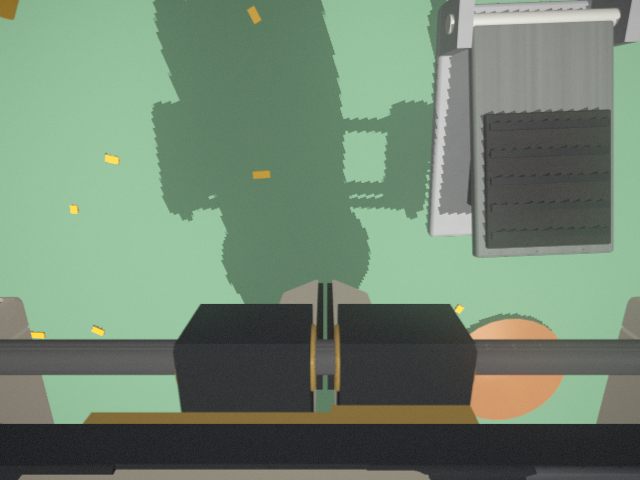

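View pics/t5c.png

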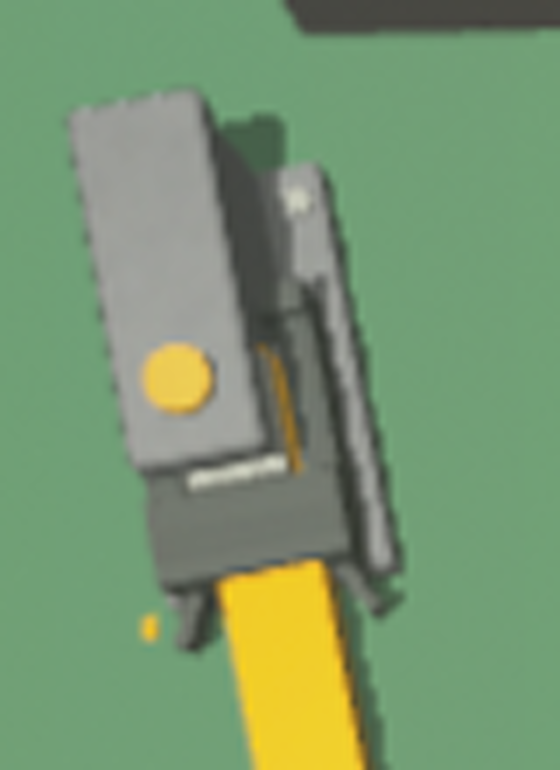

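```bash
python3 -c "
from h import *
d=load('w5')
q=[atz(d,u,v,z)[:2] for u,v,z in[(486,112,.054),(610,110,.054),(487,247,.073),(611,243,.073)]];q=np.array(q);print(q.round(4))
i=(q[0]+q[1])/2;o=(q[2]+q[3])/2;v=i-o;print(i,o,np.linalg.norm(v),np.degrees(np.arctan2(v[1],v[0])));pad=i-v*.64;print('pad',pad,'depth',dep(d,548,198))
go(*pad,.1,-17.7)
"
```

```text
[[ 0.5575 -0.2515]
 [ 0.5353 -0.317 ]
 [ 0.4886 -0.2292]
 [ 0.4669 -0.2961]]
[ 0.54642018 -0.2842566 ] [ 0.47773875 -0.26262578] 0.07200716493186894 -17.481518133954385
pad [ 0.50246406 -0.27041287] depth [ 0.50276091 -0.26933236  0.06742707]
t 7.52 pos [ 0.5123 -0.1349  0.1198] yaw -19.32 w 0.007 F [-0.2  0.4  0. ] tilt [-0.008  0.014 -1.   ] j7 -1.81
  delta cm [ 3.57 13.09  2.14] turn -1.62 rows 3.3
```

```bash
python3 -c "
from h import *
d=load('t5');crop(d,200,190,245,250,'t5s',10)
"
```

```text
(no output)
```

View pics/t5s.png

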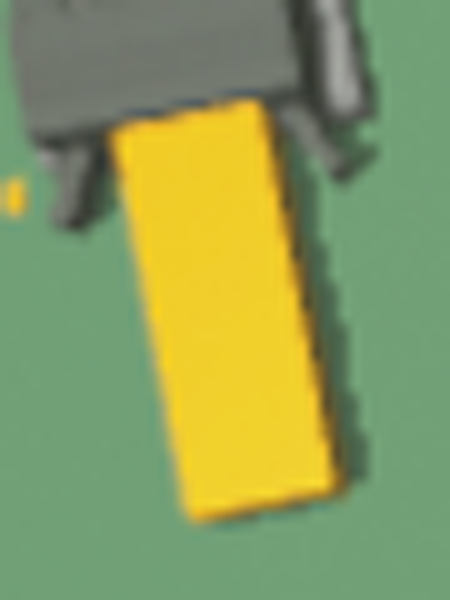

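Request:
arm_command(
  deltas=[
    {"xyz": [1,4,0],"turn": 0,"jaw": 255},
    {"xyz": [2.2,8,0],"turn": -0.8,"jaw": 255},
    {"xyz": [3.3,12,0.5],"turn": -1.6,"jaw": 255},
    {"xyz": [3.6,13.1,1.5],"turn": -1.6,"jaw": 255},
    {"xyz": [3.6,13.1,2.5],"turn": -1.6,"jaw": 255},
  ],
)

```text
clock: 7.93
position: [0.5015, -0.2773, 0.0963]
ee_rot: [3.086, -0.493, -0.014]
force: [-0.0, 0.0, 1.0]
width: 0.006
```

```bash
python3 -c "
from h import *
go(.5015,-.27,.067,-17.6)
"
```

```text
t 7.93 pos [ 0.5015 -0.2773  0.0963] yaw -18.14 w 0.006 F [-0.  0.  1.] tilt [-0.007  0.018 -1.   ] j7 -1.54
  delta cm [-0.21 -0.75  2.92] turn -0.54 rows 0.7
```

```bash
python3 -c "
from h import *
d=load('t5')
yaw=np.radians(10);ax=np.array([np.cos(yaw),np.sin(yaw)]);ny=np.array([-ax[1],ax[0]]);st=np.array([.7008,.2113])
for n,u,v,z in [('sqL',188,520,.05),('sqR',340,490,.05),('roofL',33,143,.072),('roofR',297,90,.072),('barL',112,130,.05),('barR',262,97,.05)]:
  p=atz(d,200+(u+.5)/10-.5,190+(v+.5)/10-.5,z)[:2];print(n,((p-st)@ax).round(4),((p-st)@ny).round(4))
"
```

```text
sqL -0.1988 0.0184
sqR -0.1989 -0.023
roofL -0.0946 0.036
roofR -0.0944 -0.0351
barL -0.091 0.0194
barR -0.0901 -0.022
```

Request:
arm_command(
  deltas=[
    {"xyz": [0,-0.6,1],"turn": 0,"jaw": 255},
    {"xyz": [-0.2,-0.7,1.5],"turn": 0,"jaw": 255},
    {"xyz": [-0.2,-0.7,2],"turn": 0,"jaw": 255},
  ],
)

```text
clock: 8.18
position: [0.5015, -0.2679, 0.0752]
ee_rot: [3.088, -0.489, -0.017]
force: [-0.3, 0.1, 0.6]
width: 0.007
```

```bash
python3 -c "
from h import *
go(.5015,-.27,.067,-17.6)
"
```

```text
t 8.18 pos [ 0.5015 -0.2679  0.0752] yaw -18.0 w 0.007 F [-0.3  0.1  0.6] tilt [-0.008  0.017 -1.   ] j7 -1.55
  delta cm [0.07 0.19 0.83] turn -0.4 rows 0.2
```

Request:
arm_command(
  deltas=[
    {"xyz": [0.1,0.2,0.5],"turn": 0,"jaw": 255},
    {"xyz": [0.1,0.2,1],"turn": 0,"jaw": 255},
    {"xyz": [0.1,0.2,1.5],"turn": 0,"jaw": 255},
    {"xyz": [0.1,0.2,2],"turn": 0,"jaw": 255},
    {"xyz": [0.1,0.2,2.5],"turn": 0,"jaw": 255},
  ],
)

```text
clock: 8.6
position: [0.5015, -0.2697, 0.0503]
ee_rot: [3.089, -0.488, -0.017]
force: [-4.0, 1.7, 8.1]
width: 0.007
```

Request:
arm_command(
  deltas=[
    {"xyz": [0,0,0.2],"turn": 0,"jaw": 255},
    {"xyz": [0,0,0.4],"turn": 0,"jaw": 255},
  ],
)

```text
clock: 8.77
position: [0.5009, -0.2695, 0.0464]
ee_rot: [3.089, -0.487, -0.019]
force: [-3.7, 1.7, 8.8]
width: 0.004
```

```bash
python3 -c "
from h import *
go(.5015,-.27,.043,-17.6)
"
```

```text
t 8.77 pos [ 0.5009 -0.2695  0.0464] yaw -17.94 w 0.004 F [-3.7  1.7  8.8] tilt [-0.01   0.017 -1.   ] j7 -1.55
  delta cm [0.08 0.02 0.34] turn -0.34 rows 0.1
```

Request:
arm_command(
  deltas=[
    {"xyz": [0,0,0.2],"turn": 0,"jaw": 255},
    {"xyz": [0,0,0.4],"turn": 0,"jaw": 255},
  ],
)

```text
clock: 8.93
position: [0.5004, -0.2694, 0.0427]
ee_rot: [3.088, -0.487, -0.02]
force: [-5.1, 1.2, 9.4]
width: -0.0
```

Request:
arm_command(
  deltas=[
    {"xyz": [0,0,0.15],"turn": 0,"jaw": 255},
    {"xyz": [0,0,0.25],"turn": 0,"jaw": 255},
  ],
)

```text
clock: 9.1
position: [0.5004, -0.2693, 0.0416]
ee_rot: [3.088, -0.487, -0.019]
force: [-9.7, 3.6, 31.2]
width: 0.006
```

The force jumped to 31 N at z = 41.6 mm, so the pedal is at its stop. Now I'll let it come up.

Request:
arm_command(
  deltas=[
    {"xyz": [0,0,0],"turn": 0,"jaw": 255},
    {"xyz": [0,0,-1],"turn": 0,"jaw": 255},
    {"xyz": [0,0,-2.5],"turn": 0,"jaw": 255},
    {"xyz": [0,0,-5],"turn": 0,"jaw": 200},
    {"xyz": [0,-1,-8],"turn": 0,"jaw": 90},
  ],
)

```text
clock: 9.52
position: [0.5031, -0.2602, 0.1212]
ee_rot: [3.087, -0.49, -0.023]
force: [0.5, 0.0, -0.9]
width: 0.104
```

```bash
python3 -c "
from h import *
go(.549,.183,.12,10.2)
d=snap('scene','s6');crop(d,210,190,290,260,'s6c',8)
"
```

```text
t 9.52 pos [ 0.5031 -0.2602  0.1212] yaw -18.04 w 0.104 F [ 0.5  0.  -0.9] tilt [-0.012  0.018 -1.   ] j7 -1.56
  delta cm [ -9.36 -43.56  -0.57] turn -28.24 rows 10.7
```

View pics/s6c.png

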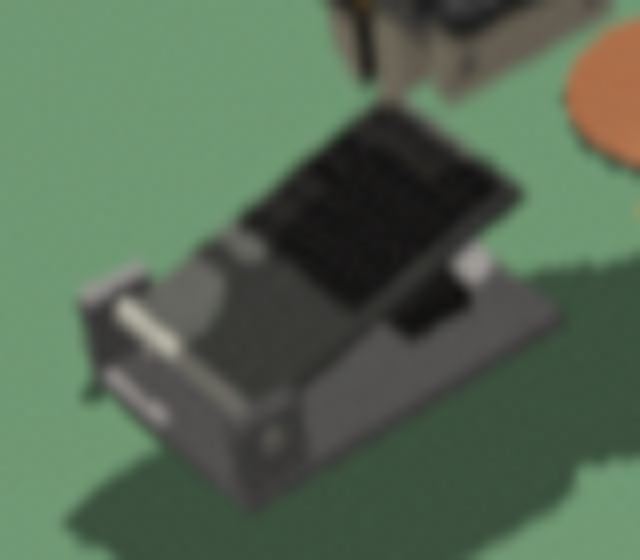

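Request:
arm_command(
  deltas=[
    {"xyz": [-0.9,-4,0],"turn": -4,"jaw": 90},
    {"xyz": [-1.8,-8.1,0],"turn": -8,"jaw": 60},
    {"xyz": [-2.6,-12.1,0],"turn": -12,"jaw": 60},
    {"xyz": [-3.5,-16.2,0],"turn": -16,"jaw": 60},
    {"xyz": [-4.4,-20.2,0],"turn": -20,"jaw": 60},
  ],
)

```text
clock: 9.98
position: [0.5282, -0.05, 0.1245]
ee_rot: [3.126, 0.064, -0.011]
force: [0.9, -0.3, 0.7]
width: 0.503
```

```bash
python3 -c "
from h import *
go(.549,.183,.12,10.2)
"
```

```text
t 9.98 pos [ 0.5282 -0.05    0.1245] yaw 2.34 w 0.503 F [ 0.9 -0.3  0.7] tilt [-0.008  0.015 -1.   ] j7 -1.66
  delta cm [  3.04 -23.2    0.09] turn -7.86 rows 5.6
```

Request:
arm_command(
  deltas=[
    {"xyz": [0.5,-4,0],"turn": -2,"jaw": 60},
    {"xyz": [1.1,-8.1,0],"turn": -4,"jaw": 60},
    {"xyz": [1.6,-12.1,0],"turn": -6,"jaw": 60},
    {"xyz": [2.1,-16.2,0],"turn": -8,"jaw": 60},
    {"xyz": [2.6,-20,0],"turn": -8,"jaw": 60},
  ],
)

```text
clock: 10.4
position: [0.5457, 0.1538, 0.1213]
ee_rot: [3.115, 0.287, -0.012]
force: [1.0, -0.2, 0.3]
width: 0.763
```

Request:
arm_command(
  deltas=[
    {"xyz": [0.5,-2,0],"turn": 0,"jaw": 60},
    {"xyz": [0.5,-2.5,0],"turn": 0,"jaw": 60},
    {"xyz": [0.5,-2.5,0],"turn": 0,"jaw": 60},
  ],
)

```text
clock: 10.65
position: [0.5455, 0.1823, 0.1207]
ee_rot: [3.115, 0.294, -0.012]
force: [-0.5, -0.6, 0.1]
width: 0.765
```

```bash
python3 -c "
from h import *
go(.549,.183,.032,10.2)
"
```

```text
t 10.65 pos [0.5455 0.1823 0.1207] yaw 10.79 w 0.765 F [-0.5 -0.6  0.1] tilt [-0.009  0.012 -1.   ] j7 -1.95
  delta cm [ 0.43 -0.1   8.87] turn 0.59 rows 2.1
```

Request:
arm_command(
  deltas=[
    {"xyz": [0.2,-0.1,3.5],"turn": 0.6,"jaw": 60},
    {"xyz": [0.2,-0.1,7],"turn": 0.6,"jaw": 60},
    {"xyz": [0.2,-0.1,8.7],"turn": 0.6,"jaw": 60},
    {"xyz": [0.2,-0.1,8.7],"turn": 0.6,"jaw": 110},
    {"xyz": [0.2,-0.1,8.7],"turn": 0.6,"jaw": 200},
  ],
)

```text
clock: 11.07
position: [0.5464, 0.1807, 0.0332]
ee_rot: [3.116, 0.275, -0.014]
force: [-0.2, -0.5, -0.5]
width: 0.666
```

Request:
arm_command(
  deltas=[
    {"xyz": [0,0,0],"turn": 0,"jaw": 200},
    {"xyz": [0,0,0],"turn": 0,"jaw": 200},
    {"xyz": [0,0,0],"turn": 0,"jaw": 200},
    {"xyz": [0,0,0],"turn": 0,"jaw": 200},
    {"xyz": [0,0,0],"turn": 0,"jaw": 200},
  ],
)

```text
clock: 11.48
position: [0.5473, 0.1808, 0.0344]
ee_rot: [3.116, 0.275, -0.011]
force: [0.1, -1.3, 6.7]
width: 0.43
```

```bash
python3 -c "
from h import *
go(.549,.183,.032,10.2)
"
```

```text
t 11.48 pos [0.5473 0.1808 0.0344] yaw 10.08 w 0.43 F [ 0.1 -1.3  6.7] tilt [-0.008  0.013 -1.   ] j7 -2.0
  delta cm [ 0.21 -0.19  0.24] turn -0.12 rows 0.1
```

Request:
arm_command(
  deltas=[
    {"xyz": [0,0,-0.2],"turn": 0,"jaw": 200},
    {"xyz": [-1,0,-0.3],"turn": 0,"jaw": 200},
    {"xyz": [-3.5,0,-0.3],"turn": 0,"jaw": 200},
    {"xyz": [-7,0,-0.3],"turn": 0,"jaw": 200},
    {"xyz": [-10,0,-0.3],"turn": 0,"jaw": 200},
  ],
)

```text
clock: 11.9
position: [0.446, 0.1625, 0.0379]
ee_rot: [3.116, 0.275, -0.014]
force: [-1.1, -0.2, -2.7]
width: 0.433
```

```bash
python3 -c "
from h import *
go(.41,.158,.036,10)
"
```

```text
t 11.9 pos [0.446  0.1625 0.0379] yaw 10.07 w 0.433 F [-1.1 -0.2 -2.7] tilt [-0.01   0.013 -1.   ] j7 -2.07
  delta cm [-3.62 -0.19  0.23] turn 0.07 rows 0.9
```

Request:
arm_command(
  deltas=[
    {"xyz": [-2,0,0],"turn": 0,"jaw": 200},
    {"xyz": [-4,0,-0.5],"turn": 0,"jaw": 200},
    {"xyz": [-4.2,0.5,-4],"turn": 0,"jaw": 200},
    {"xyz": [-4,3.5,-7],"turn": 0,"jaw": 200},
    {"xyz": [-3.5,7.5,-8.5],"turn": 0,"jaw": 200},
  ],
)

```text
clock: 12.32
position: [0.4237, 0.0881, 0.1262]
ee_rot: [3.117, 0.286, -0.01]
force: [1.1, 0.6, -1.7]
width: 0.435
```

```bash
python3 -c "
from h import *
go(.57,-.045,.11,180)
"
```

```text
t 12.32 pos [0.4237 0.0881 0.1262] yaw 10.48 w 0.435 F [ 1.1  0.6 -1.7] tilt [-0.007  0.011 -1.   ] j7 -1.85
  delta cm [11.97 15.73  1.71] turn -169.52 rows 23.7
```

Request:
arm_command(
  deltas=[
    {"xyz": [2,3.5,0.3],"turn": -7,"jaw": 200},
    {"xyz": [4,6.8,0.6],"turn": -14,"jaw": 200},
    {"xyz": [6,10,0.9],"turn": -21,"jaw": 200},
    {"xyz": [8,12.5,1.2],"turn": -28,"jaw": 200},
    {"xyz": [10,14.5,1.5],"turn": -35,"jaw": 200},
  ],
)

```text
clock: 12.73
position: [0.5483, -0.0394, 0.1118]
ee_rot: [2.888, 1.211, -0.017]
force: [0.9, 1.7, -2.2]
width: 0.435
```

Request:
arm_command(
  deltas=[
    {"xyz": [0,0,0],"turn": -7,"jaw": 200},
    {"xyz": [0,0,0],"turn": -14,"jaw": 200},
    {"xyz": [0,0,0],"turn": -21,"jaw": 200},
    {"xyz": [0,0,0],"turn": -28,"jaw": 200},
    {"xyz": [0,0,0],"turn": -35,"jaw": 200},
  ],
)

```text
clock: 13.15
position: [0.547, -0.0393, 0.1114]
ee_rot: [2.387, 2.034, -0.023]
force: [0.4, 0.1, -2.4]
width: 0.432
```

Request:
arm_command(
  deltas=[
    {"xyz": [0,0,0],"turn": -7,"jaw": 200},
    {"xyz": [0,0,0],"turn": -14,"jaw": 200},
    {"xyz": [0,0,0],"turn": -21,"jaw": 200},
    {"xyz": [0,0,0],"turn": -28,"jaw": 200},
    {"xyz": [0,0,0],"turn": -35,"jaw": 200},
  ],
)

```text
clock: 13.57
position: [0.5458, -0.0392, 0.1112]
ee_rot: [1.658, 2.668, -0.026]
force: [0.3, -0.6, -2.9]
width: 0.432
```

Request:
arm_command(
  deltas=[
    {"xyz": [0,0,0],"turn": -7,"jaw": 200},
    {"xyz": [0,0,0],"turn": -14,"jaw": 200},
    {"xyz": [0,0,0],"turn": -21,"jaw": 200},
    {"xyz": [0,0,0],"turn": -28,"jaw": 200},
    {"xyz": [0,0,0],"turn": -35,"jaw": 200},
  ],
)

```text
clock: 13.98
position: [0.5447, -0.0391, 0.1109]
ee_rot: [-0.768, -3.041, 0.026]
force: [0.4, 0.3, -1.9]
width: 0.429
```

```bash
python3 -c "
from h import *
go(.57,-.045,.03,180)
"
```

```text
t 13.98 pos [ 0.5447 -0.0391  0.1109] yaw 151.64 w 0.429 F [ 0.4  0.3 -1.9] tilt [ 0.001 -0.018 -1.   ] j7 0.57
  delta cm [-2.51  0.83  8.08] turn -28.36 rows 4.0
```

Request:
arm_command(
  deltas=[
    {"xyz": [-0.6,0.2,1],"turn": -7,"jaw": 200},
    {"xyz": [-1.2,0.4,3],"turn": -14,"jaw": 200},
    {"xyz": [-1.8,0.6,5.5],"turn": -21,"jaw": 200},
    {"xyz": [-2.5,0.8,7.5],"turn": -28.4,"jaw": 200},
    {"xyz": [-2.5,0.8,8.5],"turn": -28.4,"jaw": 200},
  ],
)

```text
clock: 14.4
position: [0.5686, -0.0461, 0.0231]
ee_rot: [0.01, -3.129, 0.023]
force: [-0.3, -0.5, -2.3]
width: 0.43
```

Request:
arm_command(
  deltas=[
    {"xyz": [0,0,0.5],"turn": 0,"jaw": 200},
    {"xyz": [0,0,1],"turn": 0,"jaw": 200},
    {"xyz": [0,0,1.3],"turn": 0,"jaw": 200},
  ],
)

```text
clock: 14.65
position: [0.5678, -0.0461, 0.0103]
ee_rot: [0.006, -3.129, 0.024]
force: [-1.4, 0.1, 1.8]
width: 0.434
```

```bash
python3 -c "
from h import *
go(.57,-.045,.0095,180)
"
```

```text
t 14.65 pos [ 0.5678 -0.0461  0.0103] yaw -179.79 w 0.434 F [-1.4  0.1  1.8] tilt [ 0.013 -0.015 -1.   ] j7 0.91
  delta cm [-0.22  0.11  0.07] turn 0.21 rows 0.1
```

Request:
arm_command(
  deltas=[
    {"xyz": [0,0,0.1],"turn": 0,"jaw": 200},
    {"xyz": [0,0,0.1],"turn": 0,"jaw": 60},
    {"xyz": [0,0,0.1],"turn": 0,"jaw": 60},
    {"xyz": [0,0,0],"turn": 0,"jaw": 60},
    {"xyz": [0,0,0],"turn": 0,"jaw": 60},
  ],
)

```text
clock: 15.07
position: [0.5682, -0.0459, 0.0109]
ee_rot: [0.005, -3.13, 0.024]
force: [-0.3, 0.4, -0.9]
width: 0.678
```

Request:
arm_command(
  deltas=[
    {"xyz": [0,0,0],"turn": 0,"jaw": 60},
    {"xyz": [0,0,-2.5],"turn": 0,"jaw": 60},
    {"xyz": [0,0,-6],"turn": 0,"jaw": 60},
    {"xyz": [3,0,-8],"turn": 0,"jaw": 60},
    {"xyz": [7,0,-8],"turn": 0,"jaw": 60},
  ],
)

```text
clock: 15.48
position: [0.5036, -0.0433, 0.0957]
ee_rot: [0.004, -3.139, 0.021]
force: [0.5, 0.5, -0.3]
width: 0.763
```

```bash
python3 -c "
from h import *
go(.46,-.045,.09,180)
d=snap('top','t7');snap('wrist','w7')
"
```

```text
t 15.48 pos [ 0.5036 -0.0433  0.0957] yaw -179.84 w 0.763 F [ 0.5  0.5 -0.3] tilt [ 0.003 -0.014 -1.   ] j7 0.97
  delta cm [ 4.36 -0.15  0.58] turn 0.16 rows 1.1
```

View pics/w7.png

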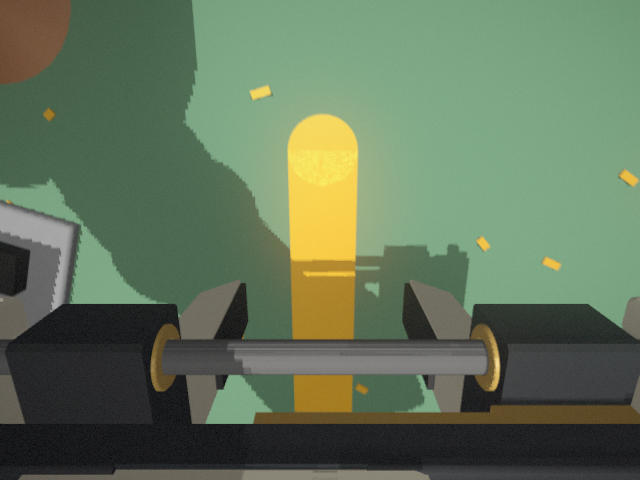

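View pics/t7.png

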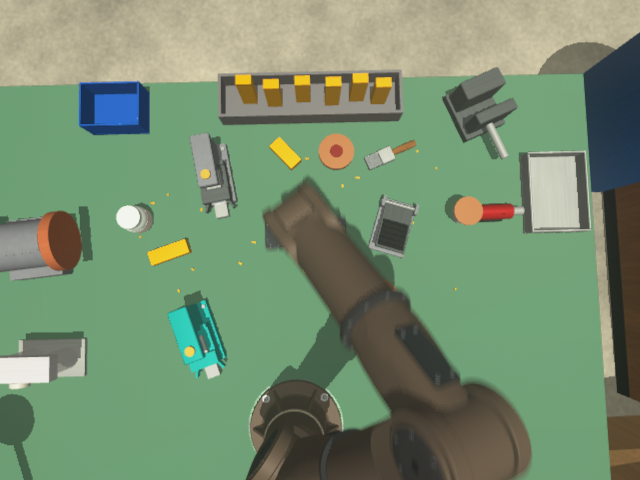

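The wrist view shows the bar flat, with its round tip at (323,114) and its sides at columns 289 and 357 by row 170.

```bash
python3 -c "
from h import *
d=load('w7')
q=[atz(d,u,v,.025)[:2] for u,v in[(323,114),(289,170),(357.5,170),(292,330),(355,330)]];print(np.round(q,4))
a=(q[1]+q[2])/2;b=(q[3]+q[4])/2;v=a-b;y=np.degrees(np.arctan2(v[1],v[0]));print(y)
u=v/np.linalg.norm(v);g=q[0]-u*.045;print('grip',g)
go(*g,.0075,y);print(observe()['joints'].round(2))
"
```

```text
[[ 0.408  -0.0478]
 [ 0.4392 -0.0673]
 [ 0.4388 -0.0276]
 [ 0.5435 -0.0672]
 [ 0.5427 -0.026 ]]
-179.53042929413192
grip [ 0.45296571 -0.04738885]
t 15.58 pos [ 0.4922 -0.0452  0.0914] yaw -179.67 w 0.764 F [ 0.4 -1.5  0.1] tilt [ 0.018 -0.018 -1.   ] j7 0.97
  delta cm [ 3.78 -0.04  8.46] turn -0.14 rows 2.2
[ 0.64  0.58 -0.93  1.97  0.61  0.91  0.97]
```

Request:
arm_command(
  deltas=[
    {"xyz": [2,0,1],"turn": 0,"jaw": 60},
    {"xyz": [3.6,0,3],"turn": 0,"jaw": 60},
    {"xyz": [3.6,0,6],"turn": 0,"jaw": 60},
    {"xyz": [3.6,0,8.3],"turn": 0,"jaw": 60},
    {"xyz": [3.6,0,8.3],"turn": 0,"jaw": 60},
  ],
)

```text
clock: 16.0
position: [0.4522, -0.0475, 0.0061]
ee_rot: [0.009, -3.119, 0.029]
force: [-0.0, -0.0, -0.3]
width: 0.768
```

```bash
python3 -c "
from h import *
go(.455,-.0465,.0075,180);print(observe()['joints'].round(2))
"
```

```text
t 16.0 pos [ 0.4522 -0.0475  0.0061] yaw -179.67 w 0.768 F [-0.  -0.  -0.3] tilt [ 0.023 -0.019 -1.   ] j7 0.81
  delta cm [-0.28  0.09 -0.15] turn 0.33 rows 0.1
[ 0.57  0.65 -0.81  2.13  0.77  0.71  0.81]
```

Request:
arm_command(
  deltas=[
    {"xyz": [0,0,0],"turn": 0,"jaw": 200},
    {"xyz": [0,0,0],"turn": 0,"jaw": 200},
    {"xyz": [0,0,0],"turn": 0,"jaw": 200},
    {"xyz": [0,0,0],"turn": 0,"jaw": 200},
    {"xyz": [0,0,0],"turn": 0,"jaw": 200},
  ],
)

```text
clock: 16.42
position: [0.4529, -0.0475, 0.0069]
ee_rot: [0.009, -3.12, 0.029]
force: [0.3, 0.4, -0.4]
width: 0.456
```

Request:
arm_command(
  deltas=[
    {"xyz": [0,0,0],"turn": 0,"jaw": 200},
    {"xyz": [0,0,-0.5],"turn": 0,"jaw": 200},
    {"xyz": [0,0,-2.5],"turn": 0,"jaw": 200},
    {"xyz": [0,0,-5],"turn": 0,"jaw": 200},
    {"xyz": [0,0,-7],"turn": 0,"jaw": 200},
  ],
)

```text
clock: 16.83
position: [0.4541, -0.0458, 0.0783]
ee_rot: [0.01, -3.12, 0.029]
force: [1.0, -0.5, -2.0]
width: 0.432
```

```bash
python3 -c "
from h import *
go(.40,.1565,.08,190);print(observe()['joints'].round(2))
"
```

```text
t 16.83 pos [ 0.4541 -0.0458  0.0783] yaw -179.65 w 0.432 F [ 1.  -0.5 -2. ] tilt [ 0.022 -0.018 -1.   ] j7 0.94
  delta cm [ 5.29 20.26 -0.42] turn -9.65 rows 5.0
[ 0.67  0.55 -0.93  2.07  0.62  0.85  0.94]
```

Request:
arm_command(
  deltas=[
    {"xyz": [1.1,4,0],"turn": -2,"jaw": 200},
    {"xyz": [2.1,8,0],"turn": -4,"jaw": 200},
    {"xyz": [3.2,12,0],"turn": -6,"jaw": 200},
    {"xyz": [4.2,16,0],"turn": -8,"jaw": 200},
    {"xyz": [5.2,20,0],"turn": -9.7,"jaw": 200},
  ],
)

```text
clock: 17.25
position: [0.4, 0.1551, 0.0763]
ee_rot: [0.275, -3.107, 0.026]
force: [0.7, 0.1, -2.0]
width: 0.43
```

Request:
arm_command(
  deltas=[
    {"xyz": [0,0,1],"turn": 0,"jaw": 200},
    {"xyz": [0,0,2.5],"turn": 0,"jaw": 200},
    {"xyz": [0,0,4],"turn": 0,"jaw": 200},
    {"xyz": [0,0,4],"turn": 0,"jaw": 200},
  ],
)

```text
clock: 17.58
position: [0.3978, 0.1536, 0.0348]
ee_rot: [0.276, -3.103, 0.028]
force: [-0.8, 0.0, -1.8]
width: 0.434
```

```bash
python3 -c "
from h import *
go(.4035,.158,.036,190);print(observe()['joints'].round(2))
d=snap('top','t8');crop(d,190,180,250,270,'t8c',8);s=snap('scene','s8');crop(s,340,180,480,340,'s8c',4)
go(.4035,.158,.036,190)
"
```

```text
t 17.58 pos [0.3978 0.1536 0.0348] yaw -169.85 w 0.434 F [-0.8  0.  -1.8] tilt [ 0.027 -0.016 -1.   ] j7 0.54
  delta cm [-0.63  0.33 -0.14] turn 0.15 rows 0.2
[ 0.19  0.6  -0.91  2.16  0.71  0.75  0.54]
t 17.68 pos [0.3988 0.1542 0.0365] yaw -169.88 w 0.435 F [ 0.1 -0.4 -1.6] tilt [ 0.025 -0.015 -1.   ] j7 0.54
  delta cm [-0.53  0.29  0.03] turn 0.12 rows 0.1
```

View pics/t8c.png

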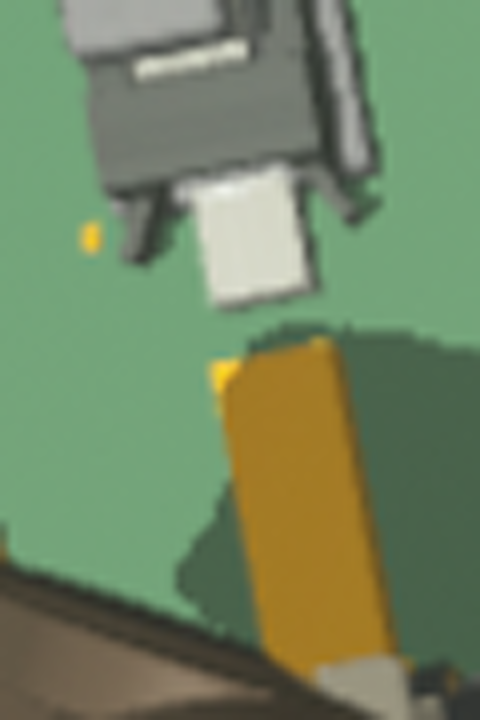

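View pics/s8c.png

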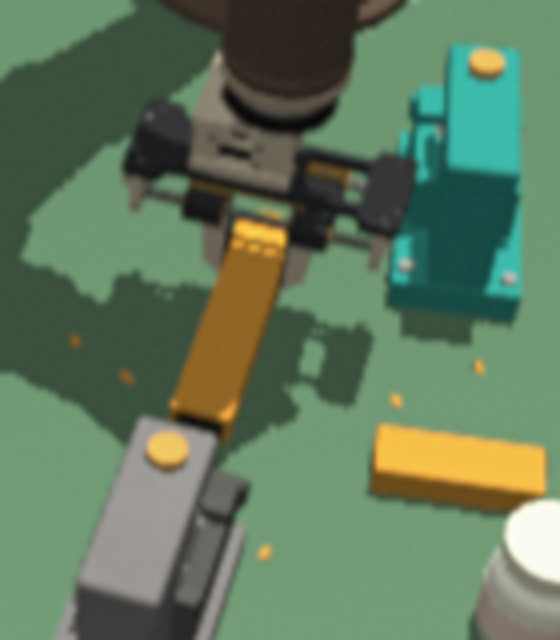

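```bash
python3 -c "
from h import *
d=load('t8');crop(d,212,215,245,268,'t8d',14)"
```

```text
(no output)
```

View pics/t8d.png

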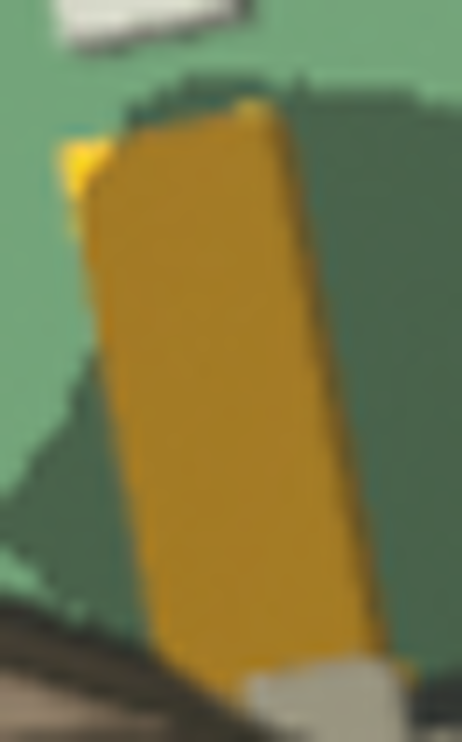

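```bash
python3 -c "
from h import *
d=load('t8')
yaw=np.radians(10);ax=np.array([np.cos(yaw),np.sin(yaw)]);ny=np.array([-ax[1],ax[0]]);st=np.array([.7008,.2113])
for n,u,v,z in [('L',60,148,.054),('R',272,105,.054),('L2',148,610,.054),('R2',362,610,.054),('lipL',65,42,.025),('lipR',240,12,.025)]:
  p=atz(d,212+(u+.5)/14-.5,215+(v+.5)/14-.5,z)[:2];print(n,((p-st)@ax).round(4),((p-st)@ny).round(4))
p=observe()['position'][:2];print((p-st)@ax,(p-st)@ny)
go(.4035,.158,.036,190)
"
```

```text
L -0.1545 0.0162
R -0.1543 -0.0251
L2 -0.2447 0.0158
R2 -0.2528 -0.0241
lipL -0.13 0.0173
lipR -0.131 -0.0175
-0.30735950944710505 -0.003810688679094731
t 17.68 pos [0.3988 0.1542 0.0365] yaw -169.88 w 0.435 F [ 0.1 -0.4 -1.6] tilt [ 0.025 -0.015 -1.   ] j7 0.54
  delta cm [-0.53  0.29  0.03] turn 0.12 rows 0.1
```

Request:
arm_command(
  deltas=[
    {"xyz": [-0.5,0.2,0.05],"turn": 0,"jaw": 200},
    {"xyz": [-2,0.3,0.1],"turn": 0,"jaw": 200},
    {"xyz": [-3.5,0.3,0.1],"turn": 0,"jaw": 200},
    {"xyz": [-5,0.3,0.1],"turn": 0,"jaw": 200},
    {"xyz": [-6.5,0.3,0.1],"turn": 0,"jaw": 200},
  ],
)

```text
clock: 18.1
position: [0.4639, 0.1686, 0.0348]
ee_rot: [0.274, -3.107, 0.026]
force: [0.2, 0.6, -2.2]
width: 0.431
```

```bash
python3 -c "
from h import *
go(.5504,.1833,.034,190)
"
```

```text
t 18.1 pos [0.4639 0.1686 0.0348] yaw -169.94 w 0.431 F [ 0.2  0.6 -2.2] tilt [ 0.024 -0.015 -1.   ] j7 0.61
  delta cm [-8.77 -0.07 -0.13] turn 0.06 rows 2.1
```

Request:
arm_command(
  deltas=[
    {"xyz": [-1.5,-0.05,-0.05],"turn": 0,"jaw": 200},
    {"xyz": [-3,-0.05,-0.05],"turn": 0,"jaw": 200},
    {"xyz": [-4.5,-0.05,-0.1],"turn": 0,"jaw": 200},
    {"xyz": [-6,-0.05,-0.1],"turn": 0,"jaw": 200},
    {"xyz": [-7.3,-0.05,-0.1],"turn": 0,"jaw": 200},
  ],
)

```text
clock: 18.52
position: [0.5378, 0.1809, 0.0352]
ee_rot: [0.272, -3.108, 0.025]
force: [-0.1, 0.2, -2.3]
width: 0.431
```

```bash
python3 -c "
from h import *
go(.5504,.1833,.034,190)
"
```

```text
t 18.52 pos [0.5378 0.1809 0.0352] yaw -170.02 w 0.431 F [-0.1  0.2 -2.3] tilt [ 0.023 -0.014 -1.   ] j7 0.69
  delta cm [-1.28  0.02  0.09] turn -0.02 rows 0.3
```

Request:
arm_command(
  deltas=[
    {"xyz": [-0.3,0,0],"turn": 0,"jaw": 200},
    {"xyz": [-0.6,0,0.05],"turn": 0,"jaw": 200},
    {"xyz": [-0.9,0,0.1],"turn": 0,"jaw": 200},
    {"xyz": [-1.1,0,0.15],"turn": 0,"jaw": 200},
  ],
)

```text
clock: 18.85
position: [0.5484, 0.1827, 0.0336]
ee_rot: [0.272, -3.108, 0.025]
force: [0.2, -0.4, -1.6]
width: 0.439
```

Request:
arm_command(
  deltas=[
    {"xyz": [-0.15,0,0.05],"turn": 0,"jaw": 200},
    {"xyz": [-0.3,0,0.1],"turn": 0,"jaw": 200},
  ],
)

```text
clock: 19.02
position: [0.551, 0.1831, 0.0326]
ee_rot: [0.272, -3.108, 0.025]
force: [-0.7, -0.4, -1.0]
width: 0.434
```

```bash
python3 -c "
from h import *
go(.5504,.1833,.034,190)
"
```

```text
t 19.02 pos [0.551  0.1831 0.0326] yaw -169.99 w 0.434 F [-0.7 -0.4 -1. ] tilt [ 0.023 -0.014 -1.   ] j7 0.71
  delta cm [ 0.06  0.03 -0.14] turn 0.01 rows 0.0
```

Request:
arm_command(
  deltas=[
    {"xyz": [-0.15,0,0],"turn": 0,"jaw": 200},
    {"xyz": [-0.3,0,0],"turn": 0,"jaw": 200},
  ],
)

```text
clock: 19.18
position: [0.5511, 0.1831, 0.032]
ee_rot: [0.273, -3.103, 0.028]
force: [-14.8, -3.1, 7.8]
width: 0.432
```

Request:
arm_command(
  deltas=[
    {"xyz": [-0.15,0,0],"turn": 0,"jaw": 200},
    {"xyz": [-0.3,0,0],"turn": 0,"jaw": 200},
  ],
)

```text
clock: 19.35
position: [0.5511, 0.1831, 0.0319]
ee_rot: [0.274, -3.098, 0.031]
force: [-17.2, -4.9, 14.7]
width: 0.437
```

```bash
python3 -c "
from h import *
go(.5504,.1833,.034,190)
"
```

```text
t 19.35 pos [0.5511 0.1831 0.0319] yaw -169.9 w 0.437 F [-17.2  -4.9  14.7] tilt [ 0.033 -0.017 -0.999] j7 0.71
  delta cm [ 0.07  0.03 -0.2 ] turn 0.1 rows 0.1
```

The bar is against the stop: the same spot, and 17 N with no further travel. I'll let go.

Request:
arm_command(
  deltas=[
    {"xyz": [0,0,0],"turn": 0,"jaw": 200},
    {"xyz": [0,0,0],"turn": 0,"jaw": 80},
    {"xyz": [0,0,0],"turn": 0,"jaw": 80},
    {"xyz": [0,0,0],"turn": 0,"jaw": 80},
    {"xyz": [0,0,0],"turn": 0,"jaw": 80},
  ],
)

```text
clock: 19.77
position: [0.5514, 0.1831, 0.032]
ee_rot: [0.274, -3.098, 0.03]
force: [-0.1, -0.0, 0.1]
width: 0.66
```

Request:
arm_command(
  deltas=[
    {"xyz": [0,0,-2],"turn": 0,"jaw": 80},
    {"xyz": [0,0,-6],"turn": 0,"jaw": 80},
    {"xyz": [0,0,-9],"turn": 0,"jaw": 80},
    {"xyz": [0.3,-3,-9.2],"turn": 0,"jaw": 200},
    {"xyz": [0.6,-7,-9.2],"turn": 0,"jaw": 255},
  ],
)

```text
clock: 20.18
position: [0.5612, 0.1197, 0.1284]
ee_rot: [0.285, -3.103, 0.025]
force: [1.4, -1.0, -1.3]
width: 0.586
```

```bash
python3 -c "
from h import *
go(.5005,-.27,.11,162.3);print(observe()['joints'].round(2))
"
```

```text
t 20.18 pos [0.5612 0.1197 0.1284] yaw -169.53 w 0.586 F [ 1.4 -1.  -1.3] tilt [ 0.027 -0.014 -1.   ] j7 0.91
  delta cm [ 13.   -37.19   2.7 ] turn 28.17 rows 9.5
[ 0.32  0.66 -0.95  1.74  0.6   1.1   0.91]
```

Request:
arm_command(
  deltas=[
    {"xyz": [1.3,-3.8,0.2],"turn": 4,"jaw": 255},
    {"xyz": [2.6,-7.6,0.4],"turn": 8,"jaw": 255},
    {"xyz": [4,-11.5,0.5],"turn": 12,"jaw": 255},
    {"xyz": [5.3,-15.2,0.5],"turn": 16,"jaw": 255},
    {"xyz": [6.6,-19,0.5],"turn": 20,"jaw": 255},
  ],
)

```text
clock: 20.6
position: [0.5303, -0.081, 0.1279]
ee_rot: [-0.264, -3.108, 0.031]
force: [0.7, 0.2, -0.2]
width: 0.224
```

```bash
python3 -c "
from h import *
go(.5005,-.27,.11,162.3);print(observe()['joints'].round(2))
"
```

```text
t 20.6 pos [ 0.5303 -0.081   0.1279] yaw 170.27 w 0.224 F [ 0.7  0.2 -0.2] tilt [ 0.02  -0.022 -1.   ] j7 0.94
  delta cm [ -0.3  -19.09   2.2 ] turn 7.97 rows 4.6
[ 0.67  0.57 -0.89  1.84  0.54  1.02  0.94]
```

Request:
arm_command(
  deltas=[
    {"xyz": [0,-4,0],"turn": 2,"jaw": 255},
    {"xyz": [-0.1,-8,0.2],"turn": 4,"jaw": 255},
    {"xyz": [-0.2,-12,0.5],"turn": 6,"jaw": 255},
    {"xyz": [-0.3,-16,0.8],"turn": 8,"jaw": 255},
    {"xyz": [-0.3,-18.5,1.2],"turn": 8,"jaw": 255},
  ],
)

```text
clock: 21.02
position: [0.5006, -0.2693, 0.1198]
ee_rot: [-0.491, -3.082, 0.037]
force: [-0.6, 0.8, -0.4]
width: 0.005
```

Request:
arm_command(
  deltas=[
    {"xyz": [0,0,0.3],"turn": 0,"jaw": 255},
    {"xyz": [0,0,0.6],"turn": 0,"jaw": 255},
    {"xyz": [0,0,0.6],"turn": 0,"jaw": 255},
  ],
)

```text
clock: 21.27
position: [0.5003, -0.2684, 0.1133]
ee_rot: [-0.49, -3.082, 0.035]
force: [-0.0, 0.3, -0.2]
width: 0.008
```

```bash
python3 -c "
from h import *
go(.5005,-.27,.075,162.3);print(observe()['joints'].round(2))
d=snap('top','t9');crop(d,180,170,260,260,'t9c',6);snap('scene','s9')
"
```

```text
t 21.27 pos [ 0.5003 -0.2684  0.1133] yaw 161.92 w 0.008 F [-0.   0.3 -0.2] tilt [ 0.017 -0.026 -1.   ] j7 1.15
  delta cm [-0.13 -0.05  3.83] turn -0.38 rows 0.9
[ 0.94  0.61 -0.83  1.79  0.55  1.01  1.15]
```

View pics/s9.png

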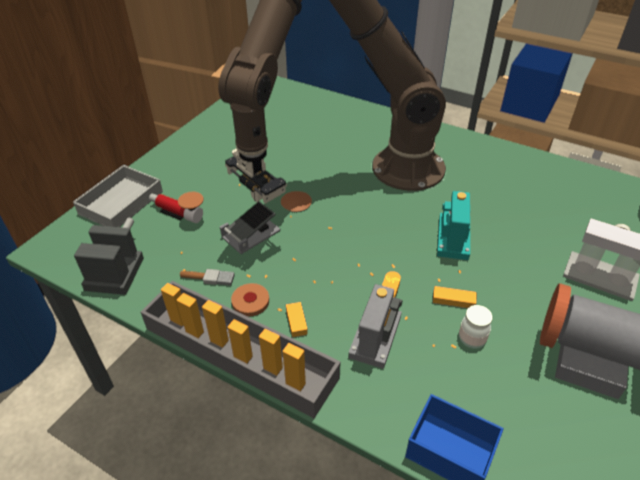

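View pics/t9c.png

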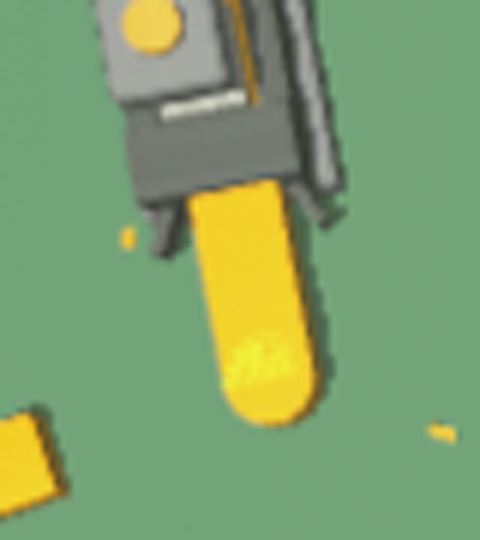

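```bash
python3 -c "
from h import *
d=load('t9')
yaw=np.radians(10);ax=np.array([np.cos(yaw),np.sin(yaw)]);ny=np.array([-ax[1],ax[0]]);st=np.array([.7008,.2113])
for u,v in [(274,427),(221,370),(316,350)]:
  p=atz(d,180+(u+.5)/6-.5,170+(v+.5)/6-.5,.05)[:2];print(((p-st)@ax).round(4),((p-st)@ny).round(4))
"
```

```text
-0.2004 -0.0001
-0.1705 0.0185
-0.1701 -0.0249
```

Request:
arm_command(
  deltas=[
    {"xyz": [-0.1,0,2],"turn": 0,"jaw": 255},
    {"xyz": [-0.1,0,4],"turn": 0,"jaw": 255},
    {"xyz": [-0.1,0,5],"turn": 0,"jaw": 255},
    {"xyz": [-0.1,0,5.7],"turn": 0,"jaw": 255},
    {"xyz": [-0.1,0,6.3],"turn": 0,"jaw": 255},
  ],
)

```text
clock: 21.78
position: [0.5007, -0.2672, 0.0512]
ee_rot: [-0.483, -3.083, 0.035]
force: [-3.6, 1.8, 8.0]
width: 0.003
```

Request:
arm_command(
  deltas=[
    {"xyz": [0,0,0.2],"turn": 0,"jaw": 255},
    {"xyz": [0,0,0.4],"turn": 0,"jaw": 255},
    {"xyz": [0,0,0.6],"turn": 0,"jaw": 255},
  ],
)

```text
clock: 22.03
position: [0.5003, -0.2667, 0.0459]
ee_rot: [-0.481, -3.083, 0.036]
force: [-4.9, 1.6, 9.3]
width: 0.007
```

```bash
python3 -c "
from h import *
yaw=np.radians(10);ax=np.array([np.cos(yaw),np.sin(yaw)]);ny=np.array([-ax[1],ax[0]]);st=np.array([.7008,.2113])
# sample yellow-ness (R-B) profile along bar middle line at z=.05
for t in ('t5','t9'):
  d=load(t);f=d['frame'].astype(np.float32);im=f[...,0]-f[...,2]
  for lat in (-.006,-.003,0,.003):
    prof=[]
    al=np.arange(-.22,-.07,.0005)
    uv=np.array([proj(d,[*(st+a*ax+lat*ny),.05]) for a in al],np.float32)
    pr=cv2.remap(im,uv[:,0],uv[:,1],cv2.INTER_LINEAR)[:,0] if False else cv2.remap(im,uv[:,:1],uv[:,1:],cv2.INTER_LINEAR)[:,0]
    k=np.argmax(pr>pr[100]/2);ee=len(pr)-1-np.argmax(pr[::-1]>pr[100]/2)
    print(t,lat,round(al[k],4),round(al[ee],4))
"
```

```text
t5 -0.006 -0.1995 -0.0905
t5 -0.003 -0.1995 -0.0905
t5 0 -0.199 -0.0905
t5 0.003 -0.199 -0.091
t9 -0.006 -0.1995 -0.0905
t9 -0.003 -0.1995 -0.0905
t9 0 -0.1995 -0.09
t9 0.003 -0.199 -0.0905
```

With sub-pixel sampling, the bar's outer end is at −199.5 mm both times, so it is home. I'll finish the press.

Request:
arm_command(
  deltas=[
    {"xyz": [0,0,0.2],"turn": 0,"jaw": 255},
    {"xyz": [0,0,0.4],"turn": 0,"jaw": 255},
  ],
)

```text
clock: 22.2
position: [0.5, -0.2665, 0.0429]
ee_rot: [-0.48, -3.082, 0.038]
force: [-6.0, -0.1, 10.3]
width: 0.004
```

Request:
arm_command(
  deltas=[
    {"xyz": [0,0,0.15],"turn": 0,"jaw": 255},
    {"xyz": [0,0,0.2],"turn": 0,"jaw": 255},
  ],
)

```text
clock: 22.37
position: [0.5, -0.2665, 0.0421]
ee_rot: [-0.478, -3.082, 0.041]
force: [-5.9, -0.4, 15.5]
width: 0.005
```

Request:
arm_command(
  deltas=[
    {"xyz": [0,0,0.15],"turn": 0,"jaw": 255},
    {"xyz": [0,0,0.25],"turn": 0,"jaw": 255},
  ],
)

```text
clock: 22.53
position: [0.5, -0.2665, 0.0417]
ee_rot: [-0.477, -3.082, 0.044]
force: [-11.0, 0.5, 31.0]
width: 0.008
```

Request:
arm_command(
  deltas=[
    {"xyz": [0,0,0],"turn": 0,"jaw": 255},
    {"xyz": [0,0,-1],"turn": 0,"jaw": 255},
    {"xyz": [0,0,-2.5],"turn": 0,"jaw": 255},
    {"xyz": [0,0,-5],"turn": 0,"jaw": 255},
    {"xyz": [0,0,-9],"turn": 0,"jaw": 255},
  ],
)

```text
clock: 22.95
position: [0.501, -0.2633, 0.1307]
ee_rot: [-0.475, -3.078, 0.042]
force: [-0.0, -1.5, 0.0]
width: 0.007
```

Request:
arm_command(
  deltas=[
    {"xyz": [0,0,-3],"turn": 0,"jaw": 255},
    {"xyz": [0,0,-5],"turn": 0,"jaw": 255},
    {"xyz": [0,0,-5],"turn": 0,"jaw": 255},
  ],
)

```text
clock: 23.2
position: [0.5056, -0.2615, 0.1858]
ee_rot: [-0.473, -3.086, 0.045]
force: [0.5, -0.3, 1.4]
width: 0.003
```

```bash
python3 -c "
from h import *
go(.5,-.27,.18,162)
d=snap('scene','s10');snap('top','t10');crop(d,210,190,290,260,'s10c',8)
"
```

```text
t 23.2 pos [ 0.5056 -0.2615  0.1858] yaw 162.54 w 0.003 F [ 0.5 -0.3  1.4] tilt [ 0.014 -0.031 -0.999] j7 1.21
  delta cm [ 0.27 -0.96  0.62] turn 0.54 rows 0.3
```

View pics/s10.png

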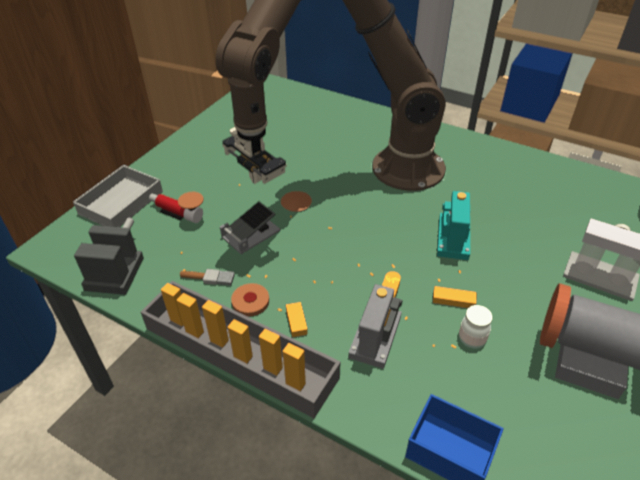

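View pics/s10c.png

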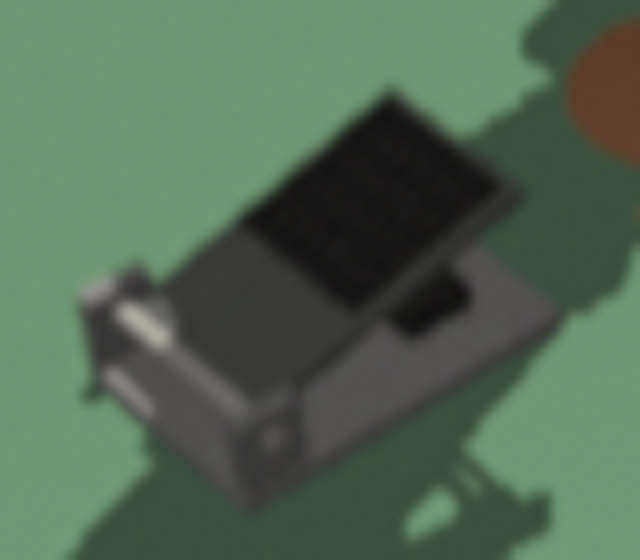

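View pics/t10.png

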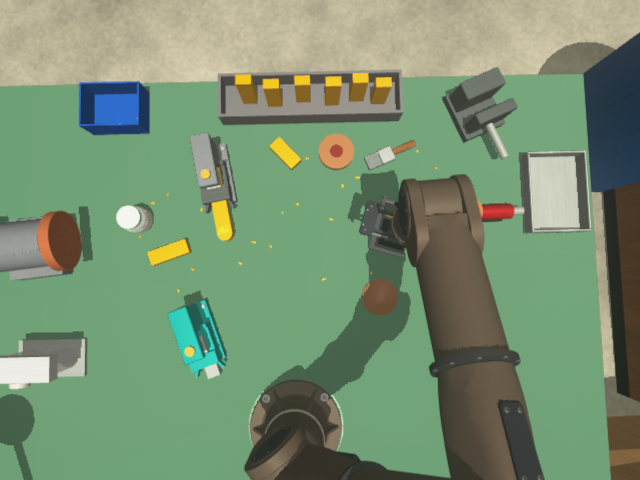

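Request:
arm_command(
  deltas=[
    {"xyz": [0,0,0],"turn": 0,"jaw": 255},
    {"xyz": [0,0,0],"turn": 0,"jaw": 255},
    {"xyz": [0,0,0],"turn": 0,"jaw": 255},
  ],
)

```text
clock: 23.55
position: [0.5028, -0.2616, 0.1808]
ee_rot: [-0.473, -3.079, 0.043]
force: [-0.0, 0.6, 0.4]
width: 0.002
```

```bash
python3 -c "
from h import *
go(.5,-.27,.18,162)
print(sign_off())
"
```

```text
t 23.55 pos [ 0.5028 -0.2616  0.1808] yaw 162.52 w 0.002 F [-0.   0.6  0.4] tilt [ 0.021 -0.031 -0.999] j7 1.2
  delta cm [ 0.01 -0.89  0.11] turn 0.52 rows 0.2
the job is handed in; nothing more can be done
None
```

I marked both ends of the bar in the order asked and handed the job in at 23.6 s. The bar is in the press with its square end home, the pedal is up and the gripper is clear of everything.

- **First mark (round end):** I slid the bar in until it met the stop with about 14 N and no further travel, then let go. I pressed the pedal to its stop (31 N, pad point down about 25 mm) and let it come up.
- **Turning the bar:** I drew it out, laid it flat on the bare patch, let go and took it by the round end.
- **Second mark (square end):** I slid it home the same way (about 17 N, no further travel), let go, pressed the pedal to its stop (31 N) and let it come up.
- **Last checks:** The bar's outer end measured 199.5 mm from the stop both times, within 0.5 mm, where a 200 mm bar fully home should be. That second measurement was taken just before the last pedal press. The final pictures show the bar in place, the pedal up and the bystanders in view unmoved; the arm covers part of the top view.
- **Disagreement:** A first reading of the round tip by eye came out about 1.5 mm further out. The finer measurement did not bear it out.
- **Tool tilt:** The tool had drifted to about 2 degrees off vertical by the end, which had no visible effect on the job.

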